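Load the rack cart and unhitch it from its dock

TASK

Finish loading the little rack cart while it is still docked: stand the grey block insert and the white screw-cap jar upright on the tray's floor in one row with the metal cup that is already there, and let go of them. Then unhitch the cart: pull the black tab of the hitch latch sideways (to the left as seen from the robot) against its spring, and with the latch pulled lift the tongue off the ball, at least 6 cm up. Finish while still holding the tongue up, with the cart's load still standing in the tray; leave the square bucket, the tube rack and the bottle alone.

Things in the scene. Friction and masses are not known exactly. Their poses are not given: they have to be found in the camera images.
- cart: Docking rail with a low four-wheeled aluminium cart parked on it, fixed. Origin on the bench, middle of the rail; z up, +x from the ball stud (robot's side) to the tray, +y left. Ball stud at x = -100 mm: ball centre 70 mm high, diameter 30, flat shoulder below. Tray centre at x = +100. Hinge of the tongue at x = +55, z = 62 mm, axis along y.
- tray_floor (a point): Centre of the tray's inner floor, 50 mm above the bench, axes as the cart's. Open trough, inside 54 mm along x, 164 along y, walls 4 thick, rim 28 above this floor. Insert (60 along y), jar (46) and cup (46) stand in one row along y with 12 mm to spare in all; order of insert and jar is free. Hinge lugs in front reach 24 mm above this floor.
- cup_center (a point): Centre of the aluminium cup (closed cylinder, diameter 46, height 70 mm), half-way up. Loose, already standing in the tray at its left (+y) end, 1 to 4 mm from the end wall. z up.
- insert_center (a point): Centre of the grey block insert, half-way up: solid rectangular block 46 mm along its x, 60 mm along its y, 75 mm tall (z), with six dark round hole marks on top. Weighs about 0.16 kg, stands loose on the bench. It fits the tray only with its x across the trough (along the tray's x, either way round).
- jar_center (a point): Centre of the white round jar, half-way up: diameter 46, height 80 mm; the upper 16 mm are its grey screw cap (diameter 43). Weighs about 0.14 kg, stands loose on the bench.
- tongue: Hitch tongue: dark steel bar 26 mm wide with a box-shaped coupler at its end, sitting over the ball. Origin on its hinge; axes as the cart's when down. Turns about +y, coupler up is positive, 0 (down) to 0.9 rad, swings freely and falls back by its weight (0.35 kg with latch). The latch's jaw below the ball locks it down until the latch is pulled.
- coupler (a point): The middle of the coupler on the tongue, at x = -155, y = 0, z = +8 mm of the tongue (the hinge is its origin); at the ball's centre when the tongue is down, 60 mm higher when the tongue is turned up by 0.40 rad.
- latch (a joint): How far the latch is pulled along the tongue's +y (left), in m: 0 shut, 0.016 at the stop. Its spring pulls back with 3 N at 0 and 7 N at the stop. Its jaw is clear of the ball from about 0.007 on.
- latch_grip (a point): Grip point of the latch's upright black tab on top of the coupler: tab 12 mm thick along y, 24 wide along x, 46 tall; point is mid-thickness, mid-width, 19 below its top, 27 above the slide plate. At x = -155, z = +63.5 mm of the tongue, y = the latch's pull; moves with both. Pinched across its thickness from above, the tab may turn between the fingers as the tongue swings up.
- bucket: Bystander: grey open square bucket, 75 x 75 mm, 85 mm tall, origin under its centre.
- tube_rack: Bystander: white tube rack 60 x 130 mm with capped tubes, 98 mm tall, origin under its centre.
- wash_bottle: Bystander: white bottle, diameter 60, 120 mm tall, origin under its centre.
Not all that is in view belongs to the job. Leave any blue or yellow look-alike of the part that bears jar_center alone.

How it is judged:
By the outcome, as a careful person would: the job done as asked, in the order asked, and still so for the second after the job is handed in, while the arm keeps its last pose, push and grip.
It also fails if it takes over 64 s, if anything falls off the work surface, if the arm or the gripper's body presses on something with over 40 N, if the wrist force passes 120 N, or if a joint passes its speed limit or range.

ROBOT

A 7-joint arm with a two-finger parallel gripper is mounted at the origin on the work surface. World frame = base frame: x ahead of the robot, y to its left, z up, the work surface at z = 0. Lengths are in m, angles in rad, forces in N, time in s.
With the tool pointing down it reaches from about 0.35 to 0.9 m from the base axis. Payload 7.2 kg.
Tool frame: the origin (TCP) lies on the centre line of the jaws, within the pads' length; the fingertips stand 8 mm ahead of it and the grasp point (between the pads) lies 11 mm behind it (r.tips_ahead is the distance from the TCP to the fingertips, in m); y points along the fingers, x is the direction in which the jaws open and shut, and the axes are right-handed (so a half turn about y gives the same grasp; the last joint's range is limited). The gripper opens to 88 mm and grips with 3 to 60 N. Pads are 20 mm wide; open, the fingers measure 115 mm over their backs; the gripper's body (75 mm by 178 mm) begins 61 mm behind the grasp point.
Start: joints at [1.21, 0.411, -0.013, 1.596, 0.006, 1.134, -0.082], TCP at [0.18, -0.598, 0.231] pointing down, gripper open.
Joint ranges: [-2.95, 2.95], [-0.29, 1.99], [-1.47, 1.44], [0.14, 2.54], [-1.03, 4.17], [0.13, 1.85], [-2.86, 2.86]. Speed limits (rad/s): [2.39, 2.39, 3.01, 3.01, 3.14, 3.14, 3.14].

INTERFACE

Orientations are given as a 3x3 rotation matrix whose columns are the frame's x, y, z axes.
In Python, from station import r, cams, job gives the robot as it stands. The module is installed in compiled form; this text tells all that it offers.
- The arm moves only by the tool play_rows, never from a script. Its arguments are lists of equal length, an entry for each row: "offset": the shift along the world's x, y, z in mm, a list of three; "rotation": the turn, a rotation vector about the world's x, y, z in rad, a list of three; "grip": the finger opening in mm, from 0 to 87.8. A call has 1 to 10 rows; each row is the pose to reach, as a shift and turn from the pose commanded when the call began; what a row does not reach only later rows make up. A row lasts 1/10 s, in which the tool goes at most 50 mm and 8.59 degrees, less where a joint would pass 70% of its speed; a pose out of reach is approached as far as the arm can. A call with a gripper value outside its range is refused whole. The fingers move at their own pace and stop on an object; "squeeze" is the grip in N (left out, the last holds). Time passes only in rows, so rows that repeat a pose let the fingers close. It gives the time, the measured TCP pose, the force and the opening at its end, in the units of the state.
- r.observe(): the state, without advancing time (a new reading comes with each control period).
- cams.snapshot(name): name is "scene" or "top"; returns a dict with "img" (400x640x3 uint8, blue, green, red), "vertical_fov" (degrees; the focal length in pixels is half the picture's height over the tangent of half this angle, whatever the lens; pixels are square), "cx", "cy" (the principal point, pixels), "origin" and "attitude" of the camera in the world. Camera axes: x right, y down, z forward; pixel columns grow to the right and rows downward; lengths in m; the calibration is good to about 2 mm. A picture is of the moment at which its call begins. There is no depth.
- job.hand_in(): hands the job in, once; it reports no verdict.
The state is a dict: "clock": time; "qpos": joint angles; "joint_velocities": joint speeds; "joint_torque": joint torques, N m; "eef_pos": TCP position; "tcp_rot": TCP orientation; "wrist_force": force on the tool from outside, world axes, zero at the start; "moment": the same for the moment, N m; "opening": finger opening in m.
Only numpy, scipy, OpenCV 4.12 (cv2) and the standard library are available. Lean on these libraries where they do the work, as an engineer would, in place of code of your own. Each camera call takes 0.05 s, during which the arm holds its last target.

## Working session

There is one attempt and no reset: what is moved stays moved. The work goes in short steps, Python scripts to look and compute and a tool call to move; the robot and the scene stay as the last step left them, time stands still between calls to the robot, and variables do not carry over. Pictures are saved under pics/ and viewed, and the job is handed in when it is done.

Besides the shell and the picture viewer there is one more tool, called after "Request:" by a JSON object that holds its "api" and its "payload", one argument or row to a line. play_rows: Moves the arm, as the interface text tells. Its arguments: {"type":"object","properties":{"offset":{"type":"array"},"rotation":{"type":"array"},"grip":{"type":"array"},"squeeze":{"type":"number"}},"required":["offset","rotation","grip"]}

```bash
mkdir -p pics; cat > h.py <<'E'
import numpy as np,cv2
from station import r,cams,job
def snap(n,fn=None):
    s=cams.snapshot(n)
    if fn: cv2.imwrite('pics/'+fn,s['img'])
    return s
def f(s): return s['img'].shape[0]/2/np.tan(np.radians(s['vertical_fov'])/2)
def ray(s,u,v):
    d=np.array([(u-s['cx'])/f(s),(v-s['cy'])/f(s),1.]); R=np.array(s['attitude'])
    d=R@d; return np.array(s['origin']),d/np.linalg.norm(d)
def onz(s,u,v,z):
    o,d=ray(s,u,v); return o+d*(z-o[2])/d[2]
def proj(s,p):
    c=np.array(s['attitude']).T@(np.array(p)-np.array(s['origin'])); return f(s)*c[0]/c[2]+s['cx'],f(s)*c[1]/c[2]+s['cy']
def tri(s1,p1,s2,p2):
    o1,d1=ray(s1,*p1);o2,d2=ray(s2,*p2)
    A=np.stack([d1,-d2],1);t=np.linalg.lstsq(A,o2-o1,rcond=None)[0]
    a=o1+d1*t[0];b=o2+d2*t[1];return (a+b)/2,np.linalg.norm(a-b)
E
python3 - <<'E'
from h import *
np.set_printoptions(precision=4,suppress=True)
import pickle
o=r.observe();print(o,r.tips_ahead)
for n in('scene','top'):
    s=snap(n,n+'0.png');pickle.dump(s,open(n+'0.pkl','wb'));print({k:v for k,v in s.items() if k!='img'})
E
```

```text
{'clock': 0.0, 'qpos': array([ 1.2098,  0.4119, -0.0127,  1.597 ,  0.0056,  1.1343, -0.0822]), 'joint_velocities': array([ 0.0008, -0.0017, -0.0002,  0.0016, -0.001 ,  0.0002,  0.0017]), 'joint_torque': array([  0.0016, -58.795 ,   0.6424, -29.1079,  -0.0538,   0.0184,
         0.0002]), 'eef_pos': array([ 0.1802, -0.5979,  0.2298]), 'tcp_rot': array([[ 0.2887, -0.0006,  0.9574],
       [-0.9574,  0.0015,  0.2887],
       [-0.0016, -1.    , -0.0001]]), 'wrist_force': array([ 0.0869,  0.438 , -1.0367]), 'moment': array([-0.0193,  0.005 , -0.0366]), 'opening': 0.08805469530473656} 0.008
{'vertical_fov': 42.62438418839505, 'cx': 320.3616261954489, 'cy': 199.30588721972194, 'origin': array([1.404 , 0.3336, 1.3129]), 'attitude': array([[-0.3871,  0.723 , -0.5722],
       [ 0.9219,  0.3147, -0.226 ],
       [ 0.0167, -0.615 , -0.7884]])}
{'vertical_fov': 48.37198499458582, 'cx': 317.4532743815733, 'cy': 202.55419539474875, 'origin': array([0.3166, 0.0025, 1.3164]), 'attitude': array([[ 0.0244, -0.9844,  0.174 ],
       [-0.9996, -0.0259, -0.0068],
       [ 0.0112, -0.1738, -0.9847]])}
```

```bash
ls -la pics
```

```text
total 624
drwxr-xr-x 2 agent agent   4096 Dec  6 19:58 .
drwxr-xr-x 3 agent agent   4096 Dec  6 19:58 ..
-rw-r--r-- 1 agent agent 281106 Dec  6 19:58 scene0.png
-rw-r--r-- 1 agent agent 344076 Dec  6 19:58 top0.png
```

View pics/scene0.png

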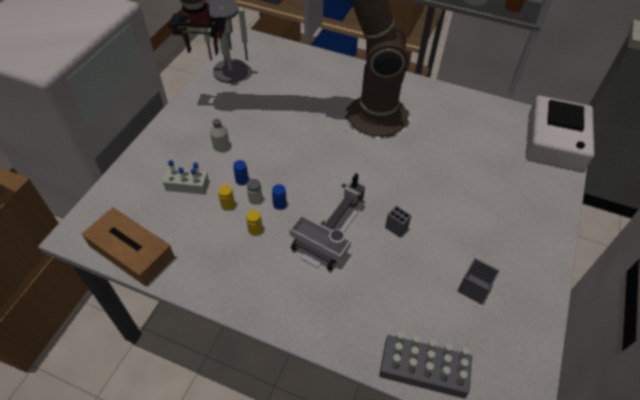

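View pics/top0.png

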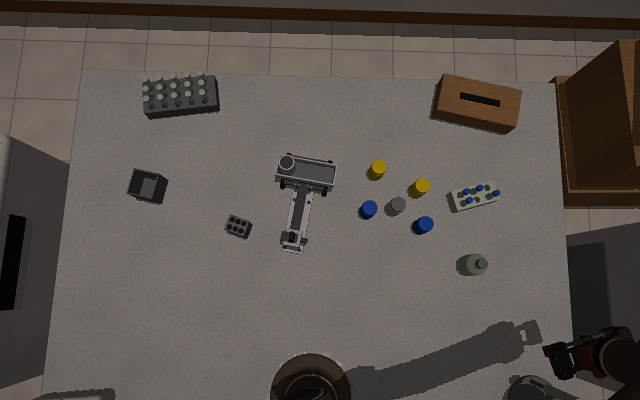

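Candidates: jar: grey-capped can at top (398,206) / scene (254,190); look-alikes blue at top (369,209), (424,225) and yellow at (378,169), (422,186). Insert: block with six holes at top (238,226); not the bucket (148,186) or the large rack (180,95). Next, close crops.

```bash
python3 - <<'E'
import cv2,numpy as np
t=cv2.imread('pics/top0.png');s=cv2.imread('pics/scene0.png')
g=lambda i:np.clip((i/255.)**.6*255,0,255).astype('uint8')
def c(i,x,y,w,h,k): return g(cv2.resize(i[y:y+h,x:x+w],None,fx=k,fy=k,interpolation=cv2.INTER_CUBIC))
a=c(t,220,145,128,112,6);cv2.imwrite('pics/c1.png',a[:600])
cv2.imwrite('pics/c2.png',c(t,345,150,110,95,6))
cv2.imwrite('pics/c3.png',c(s,280,165,135,105,5.7)[:600])
cv2.imwrite('pics/c4.png',c(s,205,150,100,95,6))
E
```

```text
(no output)
```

View pics/c1.png

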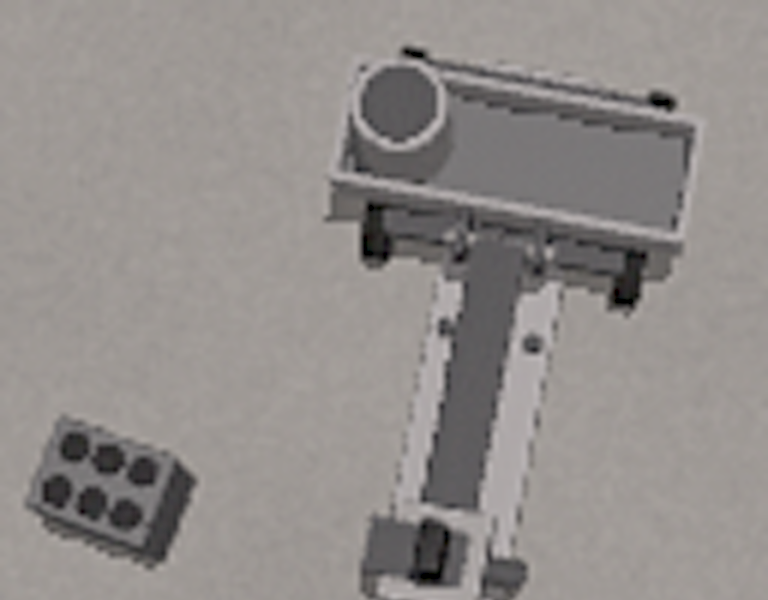

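View pics/c2.png

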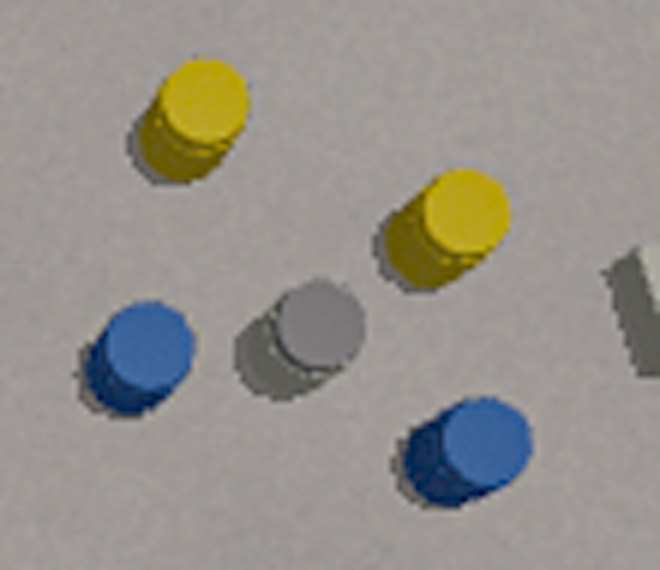

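View pics/c3.png

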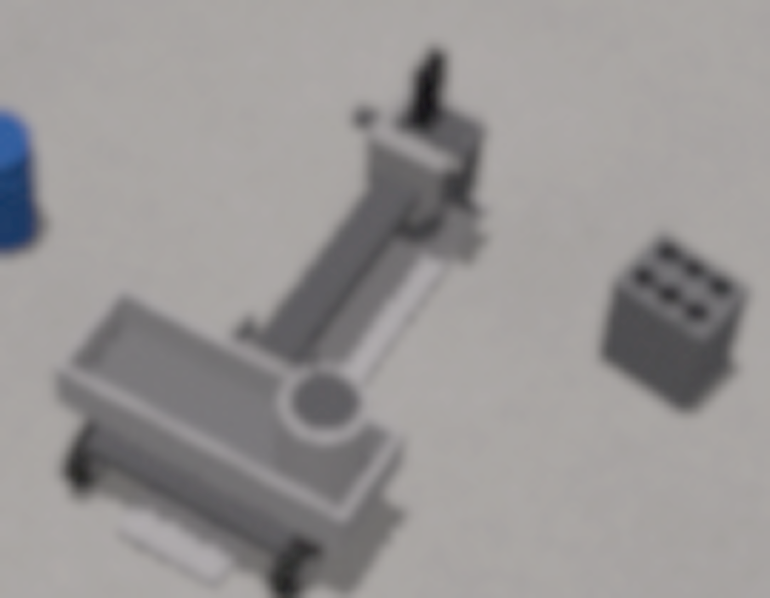

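View pics/c4.png

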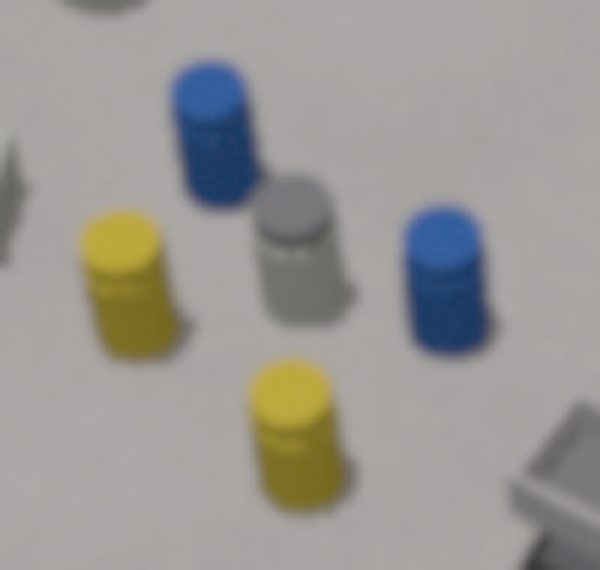

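The crops confirm it: the jar (white body, grey cap) stands at top (398,204) / scene (253,184), with the blue and yellow ones around it. The insert with six holes is at top (236,225) / scene (400,214). The cup is in the tray at the +y end. Now to measure.

```bash
python3 - <<'E'
from h import *
import pickle
np.set_printoptions(precision=4,suppress=True)
S=pickle.load(open('scene0.pkl','rb'));T=pickle.load(open('top0.pkl','rb'))
def up(s,x,y,w,h,k=8):
    return cv2.resize(s['img'][y:y+h,x:x+w],None,fx=k,fy=k,interpolation=cv2.INTER_CUBIC).astype(float)
def blobs(mask,x,y,k,amin,amax):
    n,l,st,c=cv2.connectedComponentsWithStats(mask.astype('uint8'))
    out=[]
    for i in range(1,n):
        a=st[i,4]/k/k
        if amin<a<amax: out.append((a,(c[i][0]+.5)/k-.5+x,(c[i][1]+.5)/k-.5+y))
    return np.array(out)
for s,n,b in((T,'T',(222,210,34,32)),(S,'S',(383,203,30,35))):
    i=up(s,*b).mean(2)
    for th in ((30,35,40,45)):
        bl=blobs(i<th,b[0],b[1],8,2,40); print(n,th,bl.tolist() if len(bl)==6 else len(bl), i.min())
print('jar/cup gray levels')
for s,b in((T,(385,190,28,30)),(T,(272,148,28,28)),(S,(243,175,25,30)),(S,(325,225,22,24)),(T,(280,225,24,30)),(S,(345,170,22,30))):
    i=s['img'][b[1]:b[1]+b[3],b[0]:b[0]+b[2]].astype(int)
    print(b);print(np.array2string(i.mean(2).astype(int),max_line_width=200))
E
```

```text
T 30 7 1.3333333333333333
T 35 [[19.203125, 231.96231692432872, 219.06270341741254], [20.609375, 237.608273313116, 221.1200246398787], [18.203125, 243.30971030042917, 223.20724248927039], [20.421875, 229.00913351185923, 226.40746939556234], [20.4375, 234.86085626911316, 228.39420871559633], [20.21875, 240.41711746522412, 230.3820517774343]] 1.3333333333333333
T 40 4 1.3333333333333333
T 45 1 1.3333333333333333
S 30 [[2.8125, 396.81041666666664, 208.90694444444443], [2.109375, 401.22083333333336, 211.73287037037036], [3.140625, 392.53264925373134, 213.1209577114428], [2.890625, 405.8273648648649, 214.85844594594596], [3.875, 396.9828629032258, 216.19254032258064], [3.546875, 401.63573788546256, 219.2122797356828]] 20.0
S 35 7 20.0
S 40 [[7.28125, 396.9468884120172, 209.043991416309], [6.6875, 401.17056074766356, 211.72955607476635], [7.984375, 392.68456457925635, 213.27164872798434], [7.21875, 405.72700216450215, 214.80735930735932], [9.390625, 396.948731281198, 216.19769134775373], [8.34375, 401.5575842696629, 219.21605805243445]] 20.0
S 45 2 20.0
jar/cup gray levels
(385, 190, 28, 3
[... 17047 characters left out ...]
1  92 101 106 107 103  95  83  68  56  43  36  48  84 115 126]
 [ 62  57  56  56  57  59  63  71  81  91  99 103  98  86  74  60  42  33  51  88 117 127]
 [ 60  56  55  54  55  56  57  60  63  70  80  87  83  72  63  53  37  34  58  92 118 128]
 [ 57  53  53  53  54  56  57  56  57  60  63  65  60  48  41  37  28  34  63  98 119 127]
 [ 56  50  51  52  52  53  55  55  56  57  57  54  46  34  27  25  26  37  67 101 120 126]
 [ 57  51  50  51  51  52  53  53  55  55  55  51  41  29  25  23  27  43  74 104 121 125]
 [ 55  50  50  50  50  51  51  50  51  54  55  50  39  29  24  22  30  52  84 110 123 125]
 [ 51  51  50  50  50  49  48  46  48  54  54  50  38  30  27  25  33  57  89 113 123 125]]
```

```bash
python3 - <<'E'
from h import *
import pickle
np.set_printoptions(precision=4,suppress=True)
S=pickle.load(open('scene0.pkl','rb'));T=pickle.load(open('top0.pkl','rb'))
def comp(s,box,lo,hi,seed,k=8):
    x,y,w,h=box
    i=cv2.resize(s['img'][y:y+h,x:x+w],None,fx=k,fy=k,interpolation=cv2.INTER_CUBIC).astype(float).mean(2)
    m=((i>lo)&(i<hi)).astype('uint8');m=cv2.morphologyEx(m,cv2.MORPH_OPEN,np.ones((9,9)))
    n,l=cv2.connectedComponents(m);q=l[int((seed[1]-y)*k),int((seed[0]-x)*k)]
    c=max(cv2.findContours((l==q).astype('uint8'),0,1)[0],key=cv2.contourArea)
    e=cv2.fitEllipse(cv2.convexHull(c));return np.array(e[0])/k-.5+.5/k+[x,y],np.array(e[1])/k
it=np.array([[231.96,219.06],[237.61,221.12],[243.31,223.21],[229.01,226.41],[234.86,228.39],[240.42,230.38]])
is_=np.array([[405.75,214.83],[401.2,211.73],[396.9,209.0],[401.6,219.21],[396.96,216.2],[392.65,213.2]])
# match orientation: print
P=np.array([onz(T,*p,.075) for p in it]);Q=np.array([onz(S,*p,.075) for p in is_])
print('ins T',P.mean(0),'\n S',Q.mean(0),'tri',tri(T,it.mean(0),S,is_.mean(0)))
print(P[:,:2]);print(Q[:,:2])
for A in(P,):
    d=(A[[2,5]]-A[[0,3]]).mean(0);e=(A[3:]-A[:3]).mean(0);print('long dir deg',np.degrees(np.arctan2(d[1],d[0])),np.linalg.norm(d),'short',np.degrees(np.arctan2(e[1],e[0])),np.linalg.norm(e))
a,sa=comp(T,(385,190,28,30),64,92,(398,204));print('jar T',a,sa,onz(T,*a,.08))
b,sb=comp(S,(243,175,25,30),66,92,(254,184));print('jar S',b,sb,onz(S,*b,.08),tri(T,a,S,b))
a,sa=comp(T,(272,148,28,28),-1,85,(286,162));print('cup T',a,sa,onz(T,*a,.12))
b,sb=comp(S,(325,225,22,24),-1,75,(337,235));print('cup S',b,sb,onz(S,*b,.12),tri(T,a,S,b))
cT=np.array([(279.6,154.6),(336.6,164.3),(333.4,185.4),(274.6,174.6)])
for p in cT: print(onz(T,*p,.078))
E
python3 - <<'E'
import cv2,numpy as np
t=cv2.imread('pics/top0.png')
g=lambda i:np.clip((i/255.)**.6*255,0,255).astype('uint8')
cv2.imwrite('pics/c5.png',g(cv2.resize(t[145:200,268:342],None,fx=10,fy=10,interpolation=cv2.INTER_NEAREST)))
s=cv2.imread('pics/scene0.png')
cv2.imwrite('pics/c6.png',g(cv2.resize(s[212:272,285:358],None,fx=10,fy=10,interpolation=cv2.INTER_CUBIC)))
E
```

```text
ins T [0.4668 0.2199 0.075 ] 
 S [0.4627 0.2177 0.075 ] tri (array([0.4663, 0.2186, 0.0799]), np.float64(0.0008510665196008433))
[[0.4826 0.2326]
 [0.4772 0.2165]
 [0.4717 0.2002]
 [0.4616 0.2397]
 [0.4565 0.223 ]
 [0.4513 0.2072]]
[[0.4577 0.2368]
 [0.452  0.2208]
 [0.4474 0.2057]
 [0.4782 0.2302]
 [0.4731 0.2141]
 [0.4676 0.1988]]
long dir deg -108.11823852242556 0.034127532155564105 short 161.64803620536028 0.021765168837677592
jar T [398.2938 203.3472] [14.1126 15.2498] [ 0.5388 -0.2344  0.08  ]
jar S [252.3287 183.3004] [ 9.773  15.0385] [ 0.5355 -0.2388  0.08  ] (array([ 0.5385, -0.235 ,  0.0845]), np.float64(0.0031932557082286843))
cup T [286.0306 161.7175] [12.7855 13.2795] [0.6405 0.0841 0.12  ]
cup S [336.4501 234.7457] [ 9.7272 11.263 ] [0.6363 0.0818 0.12  ] (array([0.6394, 0.0833, 0.1249]), np.float64(0.0009625005406407361))
[0.6725 0.1062 0.078 ]
[ 0.6482 -0.0582  0.078 ]
[ 0.5861 -0.0502  0.078 ]
[0.6131 0.1181 0.078 ]
```

View pics/c5.png

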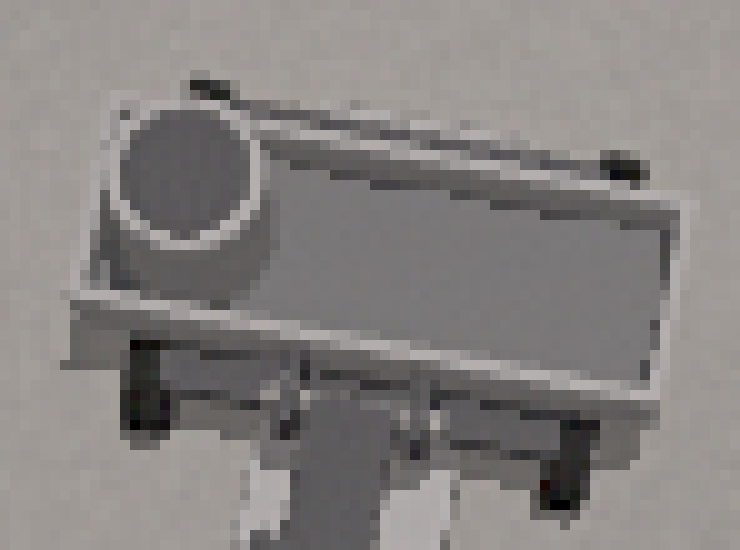

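View pics/c6.png

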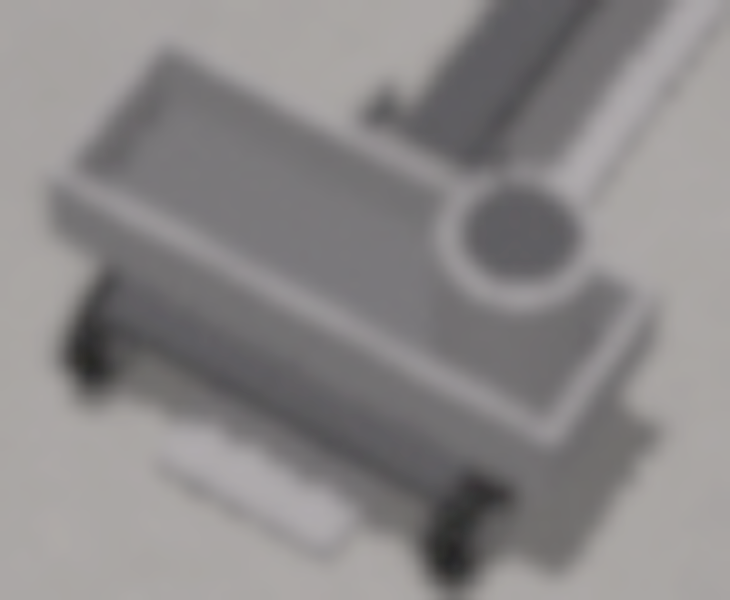

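```bash
python3 - <<'E'
from h import *
import pickle
S=pickle.load(open('scene0.pkl','rb'));T=pickle.load(open('top0.pkl','rb'))
o=r.observe();p=np.array(o['eef_pos']);R=np.array(o['tcp_rot'])
for s,n,b in((T,'T',(500,310,110,80)),(S,'S',(165,0,100,75))):
    k=7
    x,y,w,h=b
    im=cv2.resize(s['img'][y:y+h,x:x+w],None,fx=k,fy=k,interpolation=cv2.INTER_CUBIC);im=np.clip((im/255.)**.6*255,0,255).astype('uint8')
    for dx in(-.044,0,.044,-.0575,.0575):
        for dz in (-.01,.01):
            q=proj(s,p+R@[dx,.008,dz]);print(n,dx,np.round(q,1));cv2.circle(im,(int((q[0]-x+.5)*k),int((q[1]-y+.5)*k)),2,(0,255,0),-1)
    cv2.imwrite('pics/g%s.png'%n,im[:600,:800])
E
```

```text
T -0.044 [547.7 355. ]
T -0.044 [544.7 346.5]
T 0 [565.  349.9]
T 0 [562.  341.4]
T 0.044 [582.3 344.7]
T 0.044 [579.2 336.3]
T -0.0575 [542.4 356.6]
T -0.0575 [539.4 348.1]
T 0.0575 [587.5 343.1]
T 0.0575 [584.5 334.7]
S -0.044 [216.8  51.7]
S -0.044 [215.5  55.3]
S 0 [204.3  50.8]
S 0 [202.9  54.3]
S 0.044 [191.8  49.8]
S 0.044 [190.3  53.3]
S -0.0575 [220.6  52. ]
S -0.0575 [219.3  55.6]
S 0.0575 [188.   49.5]
S 0.0575 [186.5  53. ]
```

View pics/gT.png

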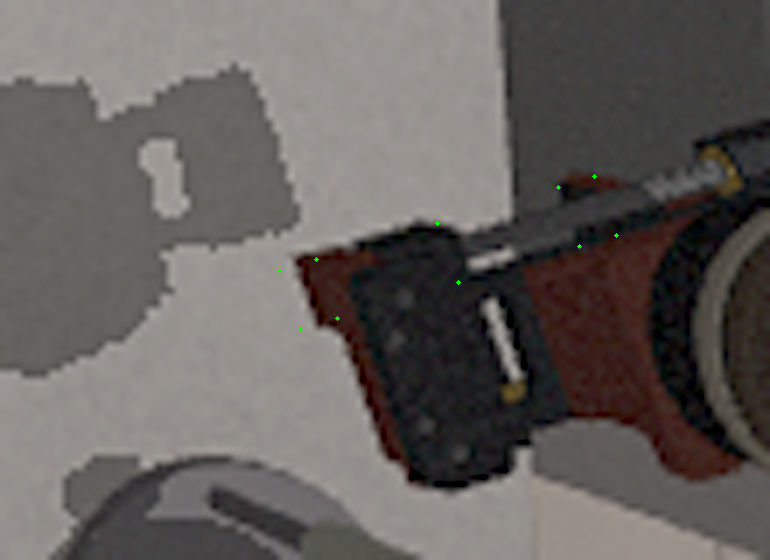

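View pics/gS.png

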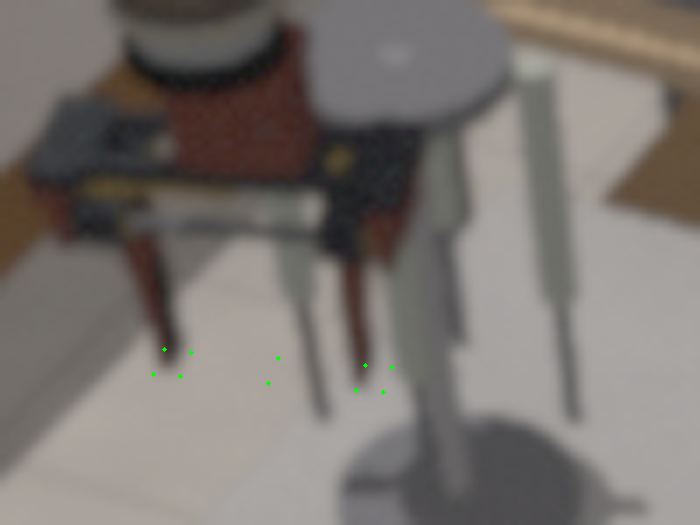

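```bash
cat > cart.py <<'E'
from h import *
from scipy.ndimage import map_coordinates
from scipy.optimize import least_squares
import pickle
def rimfit(s,c0,yaw0,z=.078,half=3.0,verbose=True):
    g=s['img'].astype(float).mean(2)
    def W(c,yaw,x,y): return np.array([c[0]+np.cos(yaw)*x-np.sin(yaw)*y,c[1]+np.sin(yaw)*x+np.cos(yaw)*y,z])
    obs=[]
    segs=[('F',[( -29,y) for y in np.linspace(-78,78,40)],(1,0)),('B',[(29,y) for y in np.linspace(-78,30,30)],(1,0)),('R',[(x,-84) for x in np.linspace(-24,24,14)],(0,1)),('L',[(x,84) for x in np.linspace(-24,10,10)],(0,1))]
    for n,pts,nr in segs:
        res=[]
        for x,y in pts:
            x/=1000;y/=1000
            t=np.arange(-.007,.0071,.0005)
            q=np.array([proj(s,W(c0,yaw0,x+nr[0]*a,y+nr[1]*a)) for a in t])
            v=map_coordinates(g,[q[:,1],q[:,0]],order=1)
            w=np.clip(v-v.max()+15,0,None)
            # only contiguous about max
            a=(w*t).sum()/w.sum();res.append((x,y,a,v.max()))
        res=np.array(res);m=np.abs(res[:,2]-np.median(res[:,2]))<.003
        obs.append((n,nr,res[m]))
        if verbose:print(n,m.sum(),'off mm %.2f'%(1e3*res[m,2].mean()),'slope mrad %.1f'%(1e3*np.polyfit(res[m,1] if nr[0] else res[m,0],res[m,2],1)[0]),'max %.0f'%res[m,3].mean())
    return obs
E
python3 - <<'E'
from cart import *
T=pickle.load(open('top0.pkl','rb'));S=pickle.load(open('scene0.pkl','rb'))
c=np.array([.630,.029]);y=-.153
print('T');rimfit(T,c,y)
print('S');rimfit(S,c+[-.004,-.003],y)
# tab
for s,b,n in((T,(280,225,24,24),'T'),(S,(345,168,22,22),'S')):
    x0,y0,w,h=b;i=cv2.resize(s['img'][y0:y0+h,x0:x0+w],None,fx=8,fy=8,interpolation=cv2.INTER_CUBIC).mean(2)
    m=(i<36).astype('uint8');nn,l,st,cc=cv2.connectedComponentsWithStats(m);k=1+np.argmax(st[1:,4]);print(n,st[k]/8+[x0,y0,0,0,0],cc[k]/8+[x0-.44,y0-.44])
    cnt=max(cv2.findContours((l==k).astype('uint8'),0,1)[0],key=cv2.contourArea);rr=cv2.minAreaRect(cnt);print(np.round(cv2.boxPoints(rr)/8+[x0-.44,y0-.44],1).tolist())
E
```

```text
T
F 40 off mm 1.50 slope mrad 5.9 max 127
B 30 off mm 1.17 slope mrad 1.6 max 125
R 14 off mm -0.05 slope mrad -13.0 max 130
L 9 off mm 1.58 slope mrad -75.1 max 128
S
F 27 off mm -3.01 slope mrad 3.0 max 111
B 30 off mm 0.91 slope mrad -0.6 max 101
R 14 off mm -3.01 slope mrad 0.6 max 123
L 10 off mm 2.29 slope mrad -14.5 max 103
T [287.875 231.5     7.625  11.    480.375] [291.30388499 236.86041634]
[[287.2, 241.7], [288.6, 230.7], [295.3, 231.6], [293.8, 242.5]]
S [351.375 174.875   6.25   13.5   430.375] [354.46611385 181.88729451]
[[350.6, 186.8], [354.0, 173.9], [359.7, 175.4], [356.3, 188.3]]
```

Request:
{"api": "play_rows", "payload": {
  "offset": [
    [24,42,2],
    [48,84,4],
    [72,126,6],
    [96,168,8],
    [120,210,10],
    [144,252,12],
    [168,294,14],
    [192,336,16],
    [216,378,18],
    [240,420,20]
  ],
  "rotation": [
    [0,0,0.096],
    [0,0,0.192],
    [0,0,0.288],
    [0,0,0.384],
    [0,0,0.48],
    [0,0,0.576],
    [0,0,0.672],
    [0,0,0.768],
    [0,0,0.864],
    [0,0,0.96]
  ],
  "grip": [87,87,87,87,87,87,87,87,87,87],
  "squeeze": 20
}}

```text
clock: 1.1
eef_pos: [0.4208, -0.1766, 0.2508]
tcp_rot: [[0.951, 0.0, 0.309], [-0.309, -0.0, 0.951], [0.0, -1.0, -0.0]]
wrist_force: [0.5, -0.4, -0.3]
opening: 0.0868
```

Request:
{"api": "play_rows", "payload": {
  "offset": [
    [6,49,0],
    [12,98,0],
    [18,147,0],
    [24,196,0],
    [30,245,0],
    [36,294,0],
    [40,343,-8],
    [44,385,-28],
    [44,395.4,-70],
    [44,395.4,-110]
  ],
  "rotation": [
    [0,0,0],
    [0,0,0],
    [0,0,0],
    [0,0,0],
    [0,0,0],
    [0,0,0],
    [0,0,0],
    [0,0,0],
    [0,0,0],
    [0,0,0]
  ],
  "grip": [87,87,87,87,87,87,87,87,87,87]
}}

```text
clock: 2.1
eef_pos: [0.4639, 0.22, 0.1395]
tcp_rot: [[0.951, 0.001, 0.309], [-0.309, 0.002, 0.951], [0.0, -1.0, 0.002]]
wrist_force: [0.7, -1.8, -0.4]
opening: 0.0867
```

```bash
cat > look.py <<'E'
from h import *
import sys,pickle
tag=sys.argv[1]
def show(n,x,y,w,h,k):
    s=snap(n);pickle.dump(s,open(n+tag+'.pkl','wb'))
    im=cv2.resize(s['img'][y:y+h,x:x+w],None,fx=k,fy=k,interpolation=cv2.INTER_CUBIC)
    cv2.imwrite('pics/%s%s.png'%(n,tag),np.clip((im/255.)**.6*255,0,255).astype('uint8'))
for a in sys.argv[2:]:
    n,x,y,w,h,k=a.split(',');show(n,int(x),int(y),int(w),int(h),float(k))
o=r.observe();print(o['clock'],np.round(o['eef_pos'],4),np.round(o['qpos'],2),np.round(o['wrist_force'],1),o['opening'])
E
python3 look.py 1 scene,350,140,110,100,6 top,190,170,110,90,6
```

```text
2.2 [0.4612 0.2157 0.1361] [ 0.02  0.42 -0.69  1.94  0.33  0.91 -1.16] [-0.4 -1.1  0. ] 0.0869293413697544
```

View pics/scene1.png

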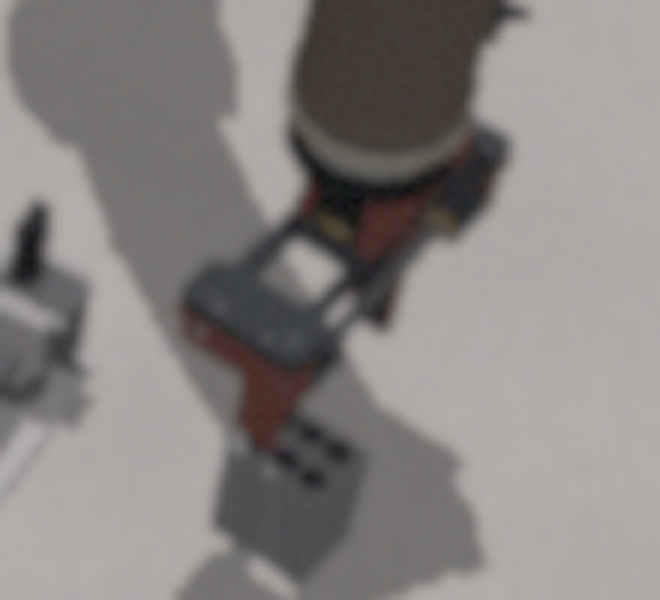

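View pics/top1.png

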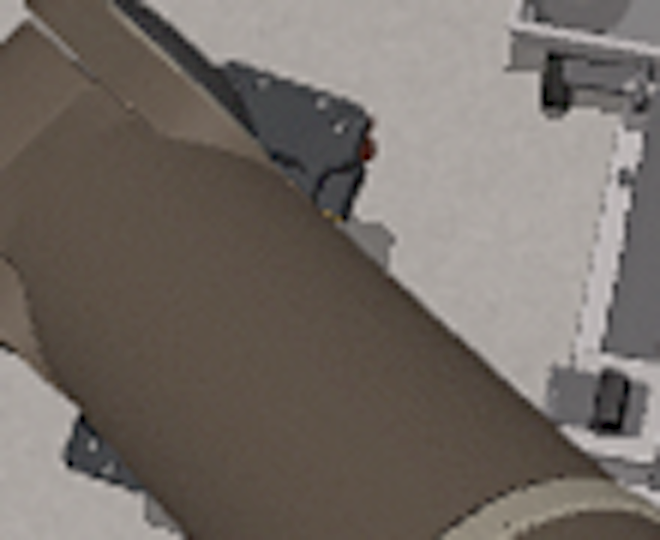

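Request:
{"api": "play_rows", "payload": {
  "offset": [
    [0,0,-20],
    [0,0,-20]
  ],
  "rotation": [
    [0,0,0],
    [0,0,0]
  ],
  "grip": [87,87]
}}

```text
clock: 2.4
eef_pos: [0.464, 0.2161, 0.1204]
tcp_rot: [[0.95, -0.002, 0.313], [-0.313, -0.001, 0.95], [-0.001, -1.0, -0.002]]
wrist_force: [0.2, 0.0, -0.5]
opening: 0.0873
```

```bash
python3 -c "
from h import *
o=r.observe();print(o['eef_pos'],o['qpos'],o['joint_velocities'],o['clock'])
snap('scene');o=r.observe();print(o['eef_pos'],o['qpos'],o['clock'])"
```

```text
[0.46398754 0.2161481  0.12038603] [ 0.00966884  0.44001441 -0.68181993  1.9489571   0.35646755  0.87656574
 -1.17694475] [ 0.01118213 -0.03070317 -0.01588549 -0.02924556 -0.02073057  0.03269294
  0.02034453] 2.4
[0.46446748 0.21659108 0.12147308] [ 0.0100397   0.43863012 -0.68257669  1.94782981  0.35584089  0.87732593
 -1.17647927] 2.45
```

```bash
python3 - <<'E'
from h import *
import pickle
s=pickle.load(open('scene1.pkl','rb'));a=np.radians(-18.1)
R=np.array([[np.cos(a),0,-np.sin(a)],[np.sin(a),0,np.cos(a)],[0,-1,0]])
for p in([.4625,.218,.1378],):
  im=cv2.imread('pics/scene1.png')
  for dx in(.0435,.0535):
    for dz in(-.01,.01):
      for dy in (.008,-.03):
        q=np.array(proj(s,np.array(p)+R@[dx,dy,dz]));c=(q-[350,140]+.5)*6;print(dx,dz,dy,np.round(q,1),c.round());cv2.circle(im,tuple(c.astype(int)),3,(0,255,0),-1)
  cv2.imwrite('pics/ov1.png',im[250:600])
E
```

```text
0.0435 -0.01 0.008 [390.3 210. ] [245. 423.]
0.0435 -0.01 -0.03 [392. 202.] [255. 375.]
0.0435 0.01 0.008 [396.  213.7] [279. 445.]
0.0435 0.01 -0.03 [397.7 205.7] [289. 397.]
0.0535 -0.01 0.008 [388.3 212.1] [233. 435.]
0.0535 -0.01 -0.03 [389.9 204.1] [242. 387.]
0.0535 0.01 0.008 [393.9 215.8] [266. 458.]
0.0535 0.01 -0.03 [395.7 207.8] [277. 410.]
```

View pics/ov1.png

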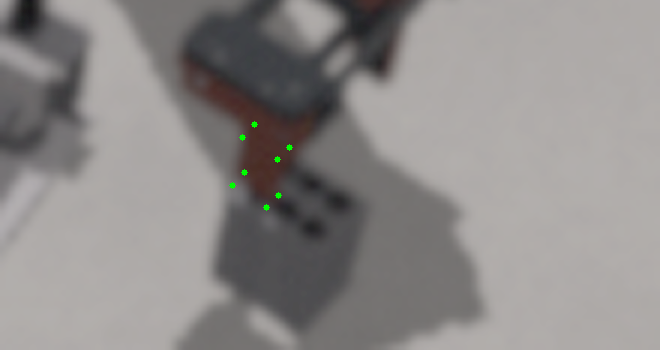

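Request:
{"api": "play_rows", "payload": {
  "offset": [
    [0,0,-20],
    [0,0,-40],
    [0,0,-59],
    [0,0,-59],
    [0,0,-59],
    [0,0,-59],
    [0,0,-59],
    [0,0,-59]
  ],
  "rotation": [
    [0,0,0],
    [0,0,0],
    [0,0,0],
    [0,0,0],
    [0,0,0],
    [0,0,0],
    [0,0,0],
    [0,0,0]
  ],
  "grip": [87,87,87,87,40,40,40,40],
  "squeeze": 20
}}

```text
clock: 3.25
eef_pos: [0.4649, 0.2171, 0.0625]
tcp_rot: [[0.95, 0.001, 0.313], [-0.313, 0.0, 0.95], [0.001, -1.0, 0.001]]
wrist_force: [1.4, -0.2, 0.6]
opening: 0.0582
```

```bash
python3 look.py 2 scene,350,140,110,100,6
```

```text
3.3 [0.4647 0.2171 0.0623] [-0.04  0.52 -0.63  1.99  0.44  0.76 -1.25] [-0.   0.4  0.2] 0.0545257853378176
```

View pics/scene2.png

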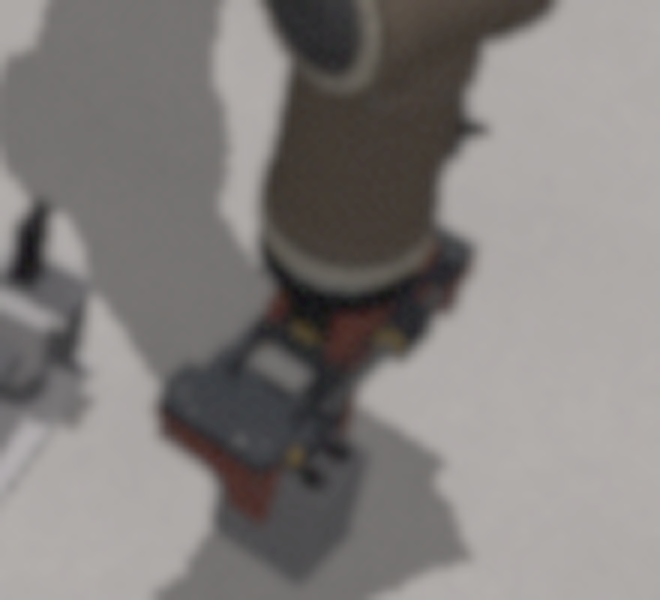

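Request:
{"api": "play_rows", "payload": {
  "offset": [
    [0,0,0],
    [0,0,-10],
    [0,0,-20],
    [0,0,-20],
    [0,0,-20],
    [0,0,-20],
    [0,0,-20]
  ],
  "rotation": [
    [0,0,0],
    [0,0,0],
    [0,0,0],
    [0,0,0],
    [0,0,0],
    [0,0,0],
    [0,0,0]
  ],
  "grip": [60,60,60,60,40,40,40],
  "squeeze": 20
}}

```text
clock: 4.0
eef_pos: [0.4643, 0.2171, 0.0417]
tcp_rot: [[0.95, 0.0, 0.313], [-0.313, 0.0, 0.95], [0.0, -1.0, 0.0]]
wrist_force: [0.4, 0.3, -1.4]
opening: 0.046
```

Request:
{"api": "play_rows", "payload": {
  "offset": [
    [0,0,0],
    [0,0,0],
    [0,0,0],
    [0,0,0],
    [0,0,0]
  ],
  "rotation": [
    [0,0,0],
    [0,0,0],
    [0,0,0],
    [0,0,0],
    [0,0,0]
  ],
  "grip": [40,40,40,40,40]
}}

```text
clock: 4.5
eef_pos: [0.4644, 0.217, 0.0417]
tcp_rot: [[0.95, 0.0, 0.313], [-0.313, -0.0, 0.95], [0.0, -1.0, -0.0]]
wrist_force: [1.0, 0.4, -1.7]
opening: 0.046
```

```bash
python3 look.py 3 scene,350,140,110,100,6 top,190,170,110,90,6
```

```text
4.6 [0.4644 0.217  0.0417] [-0.06  0.55 -0.61  2.01  0.47  0.72 -1.28] [ 0.3 -0.3 -0.5] 0.04563631461806126
```

View pics/scene3.png

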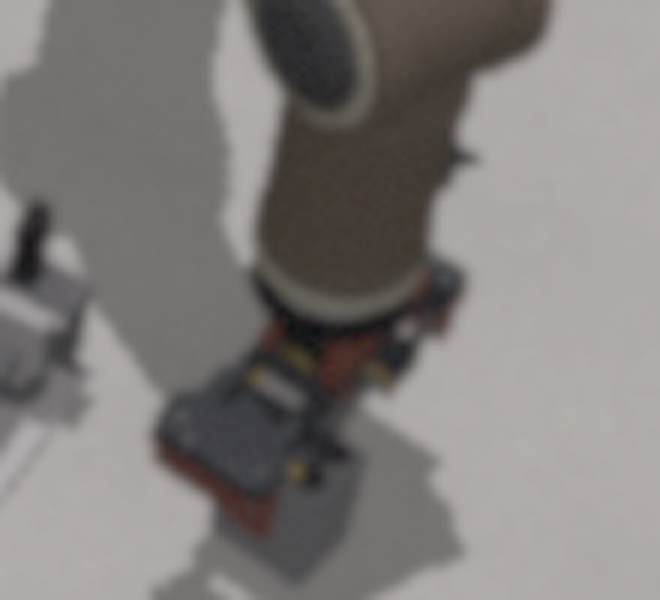

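Request:
{"api": "play_rows", "payload": {
  "offset": [
    [0,0,0],
    [0,0,0],
    [0,0,30],
    [0,0,60],
    [0,0,62],
    [0,0,62],
    [0,0,62],
    [0,0,62],
    [0,0,62],
    [0,0,62]
  ],
  "rotation": [
    [0,0,0],
    [0,0,0],
    [0,0,0],
    [0,0,0],
    [0,0,0.145],
    [0,0,0.29],
    [0,0,0.435],
    [0,0,0.58],
    [0,0,0.725],
    [0,0,0.87]
  ],
  "grip": [85,85,85,85,85,85,85,85,85,85]
}}

```text
clock: 5.6
eef_pos: [0.4645, 0.217, 0.1039]
tcp_rot: [[0.848, 0.001, -0.529], [0.529, 0.0, 0.848], [0.0, -1.0, -0.0]]
wrist_force: [1.1, 1.3, -0.5]
opening: 0.0847
```

Request:
{"api": "play_rows", "payload": {
  "offset": [
    [0,0,0],
    [0,0,0],
    [0,0,0],
    [0,0,0],
    [0,0,0],
    [0,0,-20],
    [0,0,-42],
    [0,0,-62],
    [0,0,-62],
    [0,0,-62]
  ],
  "rotation": [
    [0,0,0.145],
    [0,0,0.29],
    [0,0,0.435],
    [0,0,0.58],
    [0,0,0.7],
    [0,0,0.7],
    [0,0,0.7],
    [0,0,0.7],
    [0,0,0.7],
    [0,0,0.7]
  ],
  "grip": [85,85,85,85,85,85,85,85,85,85]
}}

```text
clock: 6.6
eef_pos: [0.4643, 0.2173, 0.042]
tcp_rot: [[0.313, -0.0, -0.95], [0.95, 0.0, 0.313], [0.0, -1.0, 0.0]]
wrist_force: [0.8, -0.0, -0.1]
opening: 0.0848
```

Request:
{"api": "play_rows", "payload": {
  "offset": [
    [0,0,0],
    [0,0,0],
    [0,0,0],
    [0,0,0],
    [0,0,0],
    [0,0,0],
    [0,0,0],
    [0,0,0]
  ],
  "rotation": [
    [0,0,0],
    [0,0,0],
    [0,0,0],
    [0,0,0],
    [0,0,0],
    [0,0,0],
    [0,0,0],
    [0,0,0]
  ],
  "grip": [50,50,50,50,50,50,50,50]
}}

```text
clock: 7.4
eef_pos: [0.465, 0.2175, 0.0424]
tcp_rot: [[0.313, 0.001, -0.95], [0.95, 0.001, 0.313], [0.001, -1.0, -0.001]]
wrist_force: [0.4, 0.8, 6.1]
opening: 0.0598
```

Request:
{"api": "play_rows", "payload": {
  "offset": [
    [0,0,0],
    [0,0,0],
    [0,0,40],
    [0,0,85],
    [0,0,130],
    [0,0,175],
    [0,-45,200],
    [0,-94,210],
    [0,-143,210],
    [0,-192,210]
  ],
  "rotation": [
    [0,0,0],
    [0,0,0],
    [0,0,0],
    [0,0,0],
    [0,0,-0.1],
    [0,0,-0.2],
    [0,0,-0.3],
    [0,0,-0.4],
    [0,0,-0.5],
    [0,0,-0.6]
  ],
  "grip": [80,85,85,85,85,85,85,85,85,85]
}}

```text
clock: 8.4
eef_pos: [0.4639, 0.023, 0.2519]
tcp_rot: [[0.797, 0.001, -0.604], [0.604, -0.001, 0.797], [-0.0, -1.0, -0.001]]
wrist_force: [0.6, -1.1, -1.1]
opening: 0.0852
```

```bash
python3 look.py 4 scene,220,140,200,150,4 top,200,130,250,140,3
python3 - <<'E'
from h import *
import pickle
T=pickle.load(open('top0.pkl','rb'))
hsv=cv2.cvtColor(T['img'],cv2.COLOR_BGR2HSV)
b=T['img'].astype(int)
for n,m in(('blue',(hsv[...,0]>100)&(hsv[...,0]<130)&(hsv[...,1]>150)&(hsv[...,2]>120)),('yel',(hsv[...,0]>20)&(hsv[...,0]<35)&(hsv[...,1]>150)&(hsv[...,2]>140))):
    k,l,st,c=cv2.connectedComponentsWithStats(m.astype('uint8'))
    for i in range(1,k):
        if st[i,4]>60: print(n,st[i,4],c[i].round(1),onz(T,*c[i],.08).round(4))
E
```

```text
8.5 [0.4641 0.0172 0.2509] [ 0.79  0.27 -1.09  1.89  0.27  1.14  0.24] [ 0.   0.5 -0.2] 0.08510196738914431
yel 145 [378.9 166. ] [ 0.6459 -0.1796  0.08  ]
yel 152 [422.5 184.8] [ 0.5943 -0.3039  0.08  ]
```

View pics/scene4.png

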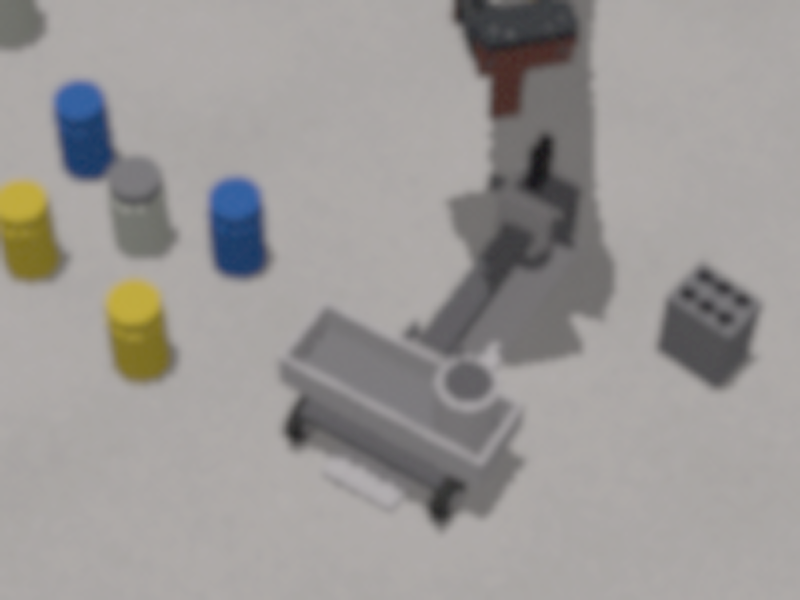

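View pics/top4.png

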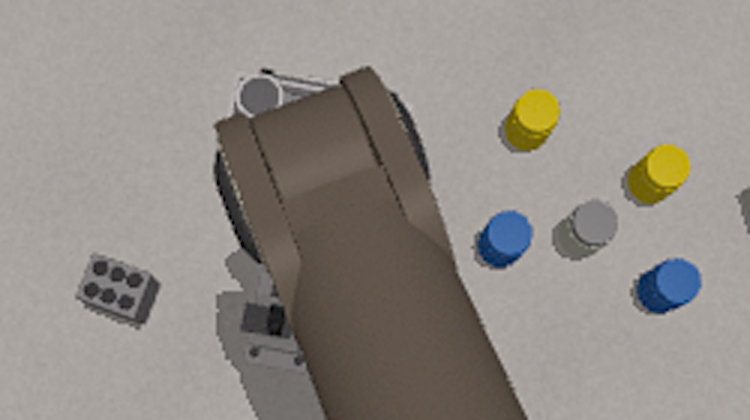

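Both views show the insert after its two centring grips, unoccluded at top (238,224) / scene (399,214). I can use it to calibrate the camera bias.

```bash
cat > holes.py <<'E'
from h import *
import pickle
def holes(s,box,k=8):
    x,y,w,h=box;i=cv2.resize(s['img'][y:y+h,x:x+w],None,fx=k,fy=k,interpolation=cv2.INTER_CUBIC).mean(2)
    for th in range(26,60,2):
        n,l,st,c=cv2.connectedComponentsWithStats((i<th).astype('uint8'))
        a=st[1:,4]/k/k;g=[(c[j+1]+.5)/k-.5+[x,y] for j in range(n-1) if 2<a[j]<30]
        if len(g)==6: return np.array(g),th
    return None,0
E
python3 - <<'E'
from holes import *
np.set_printoptions(precision=4,suppress=True)
for n,b in(('top',(222,208,34,32)),('scene',(383,203,30,35))):
    s=pickle.load(open(n+'4.pkl','rb'));g,th=holes(s,b)
    if g is None: print(n,'none');continue
    m=g.mean(0);print(n,th,m,onz(s,*m,.075),'bias mm',(onz(s,*m,.075)[:2]-[.4647,.2174])*1e3)
E
```

```text
top none
scene 30 [398.2606 213.8418] [0.4632 0.215  0.075 ] bias mm [-1.5286 -2.3897]
```

```bash
python3 - <<'E'
from holes import *
np.set_printoptions(precision=4,suppress=True)
s=pickle.load(open('top4.pkl','rb'))
x,y,w,h=222,208,34,32
for k in(8,):
    i=cv2.resize(s['img'][y:y+h,x:x+w],None,fx=k,fy=k,interpolation=cv2.INTER_CUBIC).mean(2)
    for th in range(26,50,1):
        m=cv2.morphologyEx((i<th).astype('uint8'),cv2.MORPH_OPEN,np.ones((9,9)))
        n,l,st,c=cv2.connectedComponentsWithStats(m)
        a=st[1:,4]/k/k;g=np.array([(c[j+1]+.5)/k-.5+[x,y] for j in range(n-1) if 6<a[j]<30])
        if len(g)==6:
            mm=g.mean(0);q=onz(s,*mm,.075);print(th,mm,q,(q[:2]-[.4647,.2174])*1e3)
E
```

```text
26 [237.2058 224.6385] [0.4672 0.2171 0.075 ] [ 2.5032 -0.3207]
27 [237.2047 224.6337] [0.4672 0.2171 0.075 ] [ 2.5165 -0.317 ]
28 [237.2102 224.6296] [0.4672 0.2171 0.075 ] [ 2.5286 -0.3316]
32 [237.217  224.6261] [0.4672 0.217  0.075 ] [ 2.5389 -0.35  ]
33 [237.2076 224.6242] [0.4672 0.2171 0.075 ] [ 2.5435 -0.3237]
34 [237.203  224.6235] [0.4672 0.2171 0.075 ] [ 2.5453 -0.3105]
35 [237.213  224.6319] [0.4672 0.2171 0.075 ] [ 2.5222 -0.3398]
36 [237.2154 224.6241] [0.4672 0.2171 0.075 ] [ 2.5444 -0.3453]
37 [237.2095 224.611 ] [0.4673 0.2171 0.075 ] [ 2.5807 -0.3269]
38 [237.2191 224.6168] [0.4673 0.217  0.075 ] [ 2.565  -0.3545]
39 [237.2136 224.616 ] [0.4673 0.2171 0.075 ] [ 2.5671 -0.3389]
40 [237.2162 224.6175] [0.4673 0.2171 0.075 ] [ 2.5629 -0.3464]
41 [237.2118 224.6215] [0.4673 0.2171 0.075 ] [ 2.5514 -0.3348]
42 [237.21   224.6172] [0.4673 0.2171 0.075 ] [ 2.5634 -0.3293]
43 [237.2075 224.6125] [0.4673 0.2171 0.075 ] [ 2.5764 -0.3215]
44 [237.2105 224.6026] [0.4673 0.2171 0.075 ] [ 2.6044 -0.3284]
45 [237.2098 224.5995] [0.4673 0.2171 0.075 ] [ 2.6131 -0.326 ]
```

Request:
{"api": "play_rows", "payload": {
  "offset": [
    [12,-45,0],
    [24,-90,0],
    [36,-135,0],
    [48,-180,0],
    [60,-225,0],
    [72,-255,-20],
    [72,-260,-60],
    [72,-260,-100],
    [72,-260,-120],
    [72,-260,-120]
  ],
  "rotation": [
    [0,0,-0.12],
    [0,0,-0.24],
    [0,0,-0.36],
    [0,0,-0.48],
    [0,0,-0.6],
    [0,0,-0.72],
    [0,0,-0.81],
    [0,0,-0.81],
    [0,0,-0.81],
    [0,0,-0.81]
  ],
  "grip": [75,75,75,75,75,75,75,75,75,75]
}}

```text
clock: 9.5
eef_pos: [0.5343, -0.2339, 0.1282]
tcp_rot: [[0.988, -0.006, 0.156], [-0.156, 0.003, 0.988], [-0.006, -1.0, 0.002]]
wrist_force: [0.2, -0.2, 1.0]
opening: 0.0747
```

```bash
python3 look.py 5 scene,200,120,110,100,6
```

```text
9.55 [ 0.5357 -0.2341  0.1304] [ 0.85  0.55 -0.71  1.76  0.42  0.99 -0.19] [ 0.8 -0.4  0.9] 0.07508461777322359
```

View pics/scene5.png

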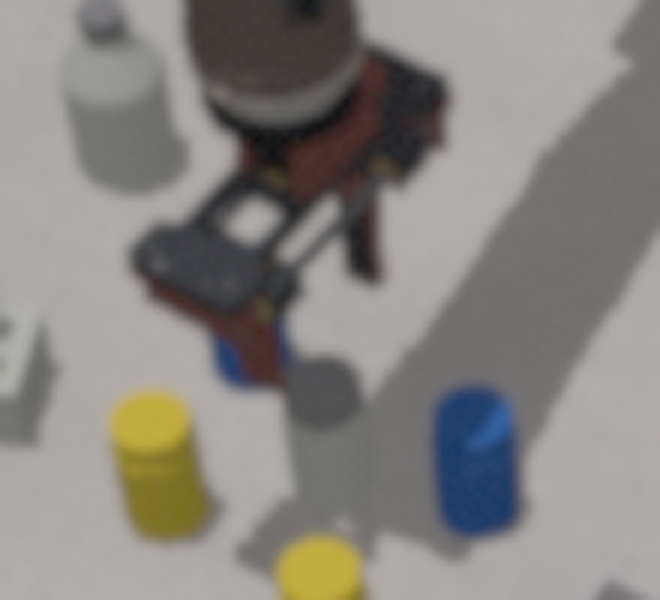

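Request:
{"api": "play_rows", "payload": {
  "offset": [
    [0,0,-30],
    [0,0,-60],
    [0,0,-89],
    [0,0,-89],
    [0,0,-89],
    [0,0,-89],
    [0,0,-89],
    [0,0,-89],
    [0,0,-89]
  ],
  "rotation": [
    [0,0,0],
    [0,0,0],
    [0,0,0],
    [0,0,0],
    [0,0,0],
    [0,0,0],
    [0,0,0],
    [0,0,0],
    [0,0,0]
  ],
  "grip": [75,75,75,75,35,35,35,35,35],
  "squeeze": 20
}}

```text
clock: 10.45
eef_pos: [0.5369, -0.2353, 0.0439]
tcp_rot: [[0.988, 0.001, 0.158], [-0.158, -0.001, 0.988], [0.001, -1.0, -0.001]]
wrist_force: [-1.1, 0.3, 7.4]
opening: 0.0455
```

```bash
python3 look.py 6 scene,200,120,110,100,6
```

```text
10.5 [ 0.5369 -0.2354  0.0439] [ 0.8   0.66 -0.65  1.82  0.52  0.83 -0.27] [-2.1 -0.2  7. ] 0.045882100201598774
```

View pics/scene6.png

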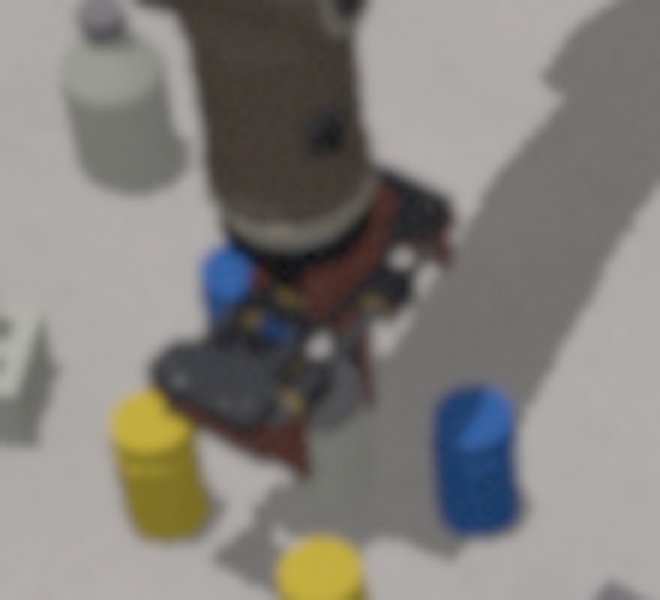

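Request:
{"api": "play_rows", "payload": {
  "offset": [
    [0,0,30],
    [0,0,70],
    [0,0,115],
    [10,25,145],
    [26,65,145],
    [42,105,145],
    [58,145,145],
    [70,175,140],
    [80,200,125],
    [83.3,210,115]
  ],
  "rotation": [
    [0,0,0],
    [0,0,0],
    [0,0,0],
    [0,0,0],
    [0,0,0],
    [0,0,0],
    [0,0,0],
    [0,0,0],
    [0,0,0],
    [0,0,0]
  ],
  "grip": [35,35,35,35,35,35,35,35,35,35]
}}

```text
clock: 11.5
eef_pos: [0.6199, -0.0215, 0.1572]
tcp_rot: [[0.988, 0.0, 0.154], [-0.154, 0.001, 0.988], [-0.0, -1.0, 0.001]]
wrist_force: [0.2, 0.4, -0.8]
opening: 0.0461
```

Request:
{"api": "play_rows", "payload": {
  "offset": [
    [0,0,-12],
    [0,0,-25],
    [0,0,-25],
    [0,0,-25]
  ],
  "rotation": [
    [0,0,0],
    [0,0,0],
    [0,0,0],
    [0,0,0]
  ],
  "grip": [35,35,35,35]
}}

```text
clock: 11.9
eef_pos: [0.6193, -0.0268, 0.1323]
tcp_rot: [[0.987, -0.001, 0.159], [-0.159, -0.001, 0.987], [-0.001, -1.0, -0.001]]
wrist_force: [0.0, 0.4, -0.6]
opening: 0.0455
```

```bash
python3 look.py 7 scene,265,170,110,100,6 top,250,120,110,90,6
```

```text
12.0 [ 0.6199 -0.0261  0.1332] [ 0.47  0.61 -0.73  1.67  0.46  1.04 -0.57] [ 0.6 -0.7 -0.9] 0.04580735287815219
```

View pics/scene7.png

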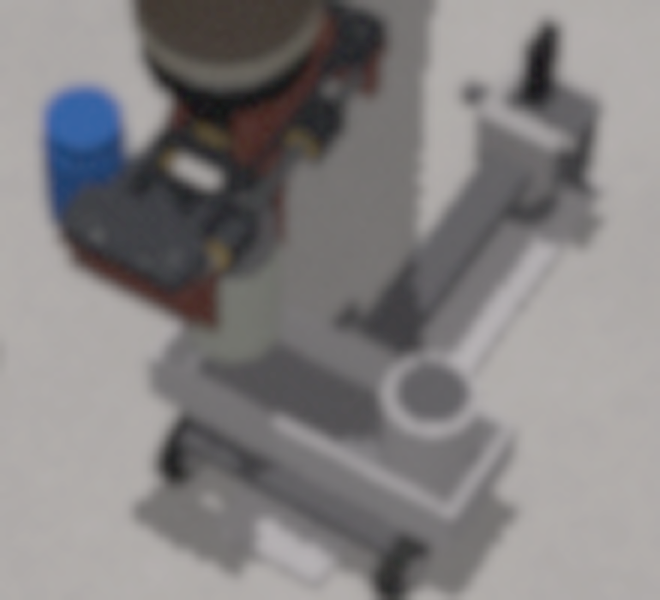

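View pics/top7.png

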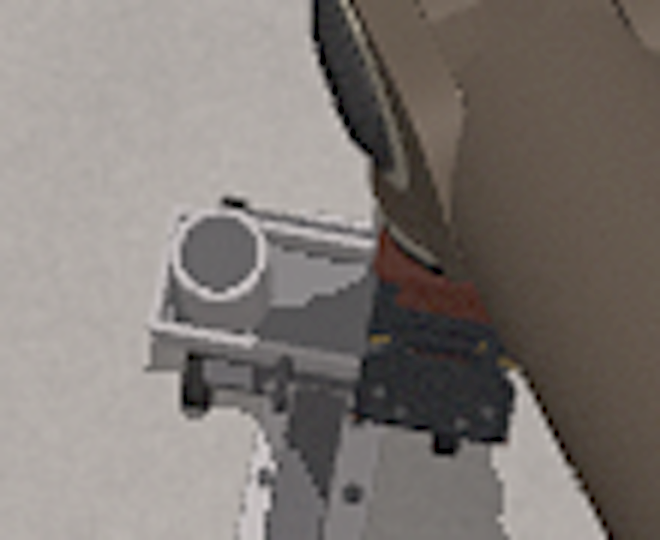

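Request:
{"api": "play_rows", "payload": {
  "offset": [
    [0,0,0],
    [0,0,-12],
    [0,0,-24],
    [0,0,-34],
    [0,0,-38.5],
    [0,0,-38.5]
  ],
  "rotation": [
    [0,0,0],
    [0,0,0],
    [0,0,0],
    [0,0,0],
    [0,0,0],
    [0,0,0]
  ],
  "grip": [35,35,35,35,35,35]
}}

```text
clock: 12.6
eef_pos: [0.6193, -0.0248, 0.0936]
tcp_rot: [[0.988, -0.001, 0.157], [-0.157, -0.0, 0.988], [-0.001, -1.0, -0.0]]
wrist_force: [0.1, 0.3, -1.1]
opening: 0.0458
```

```bash
python3 look.py 8 scene,265,170,110,100,6
```

```text
12.65 [ 0.6194 -0.0248  0.0936] [ 0.45  0.65 -0.7   1.7   0.49  0.97 -0.6 ] [ 0.4  0.7 -1.5] 0.04561147701026985
```

View pics/scene8.png

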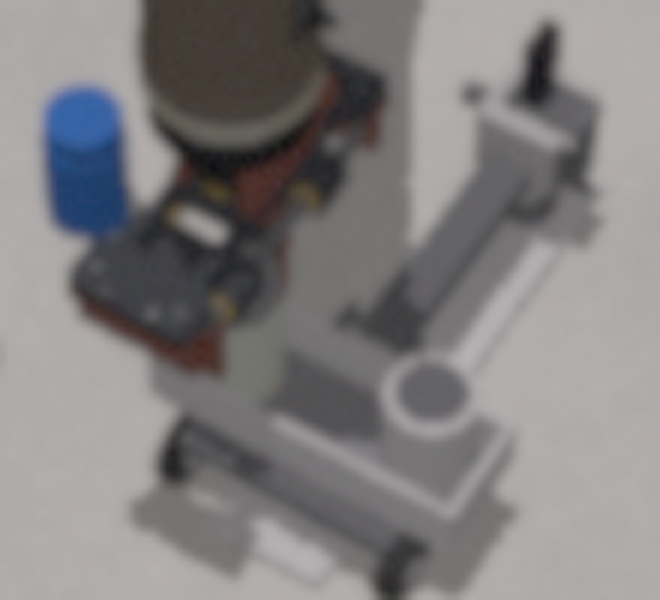

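Request:
{"api": "play_rows", "payload": {
  "offset": [
    [0,0,0],
    [0,0,0],
    [0,0,0],
    [0,0,30],
    [0,0,75],
    [0,0,120],
    [-20,32,135],
    [-45,72,135],
    [-70,112,135],
    [-95,150,135]
  ],
  "rotation": [
    [0,0,0],
    [0,0,0],
    [0,0,0],
    [0,0,0],
    [0,0,0],
    [0,0,0],
    [0,0,-0.04],
    [0,0,-0.08],
    [0,0,-0.12],
    [0,0,-0.16]
  ],
  "grip": [65,65,65,65,65,65,65,65,65,75]
}}

```text
clock: 13.65
eef_pos: [0.5236, 0.1265, 0.2296]
tcp_rot: [[0.949, 0.001, 0.314], [-0.314, 0.0, 0.949], [0.001, -1.0, 0.0]]
wrist_force: [1.0, -0.2, 1.3]
opening: 0.0699
```

Request:
{"api": "play_rows", "payload": {
  "offset": [
    [-25,40,0],
    [-50,80,-10],
    [-59.7,92.2,-45],
    [-59.7,92.2,-90],
    [-59.7,92.2,-110],
    [-59.7,92.2,-110],
    [-59.7,92.2,-110]
  ],
  "rotation": [
    [0,0,0],
    [0,0,0],
    [0,0,0],
    [0,0,0],
    [0,0,0],
    [0,0,0],
    [0,0,0]
  ],
  "grip": [80,80,80,80,80,80,80]
}}

```text
clock: 14.35
eef_pos: [0.4652, 0.2176, 0.1197]
tcp_rot: [[0.95, 0.0, 0.312], [-0.312, 0.0, 0.95], [-0.0, -1.0, 0.0]]
wrist_force: [0.3, -0.2, 0.9]
opening: 0.0801
```

```bash
python3 look.py 9 scene,265,160,160,120,5 top,220,130,130,110,5
```

```text
14.45 [0.4659 0.2177 0.1207] [ 0.08  0.47 -0.78  1.94  0.42  0.9  -1.24] [-0.2  0.1  0.2] 0.08015796954904876
```

View pics/scene9.png

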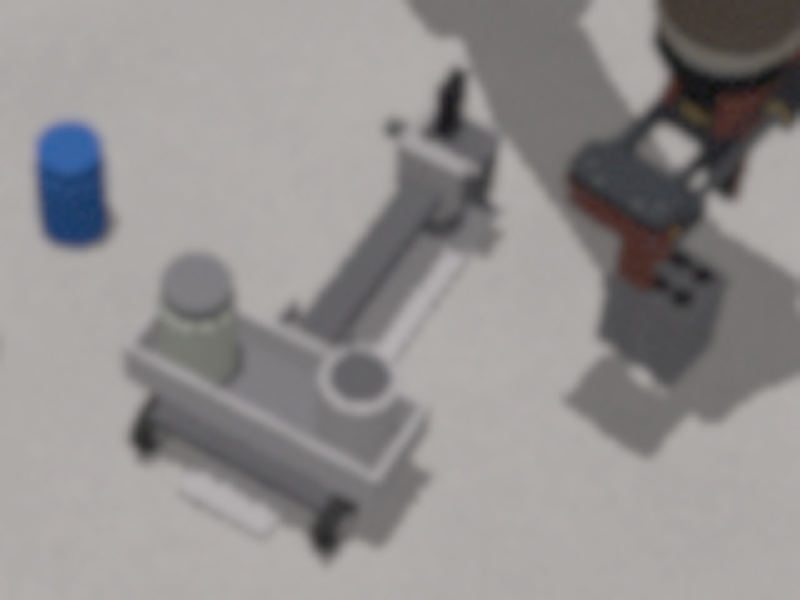

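View pics/top9.png

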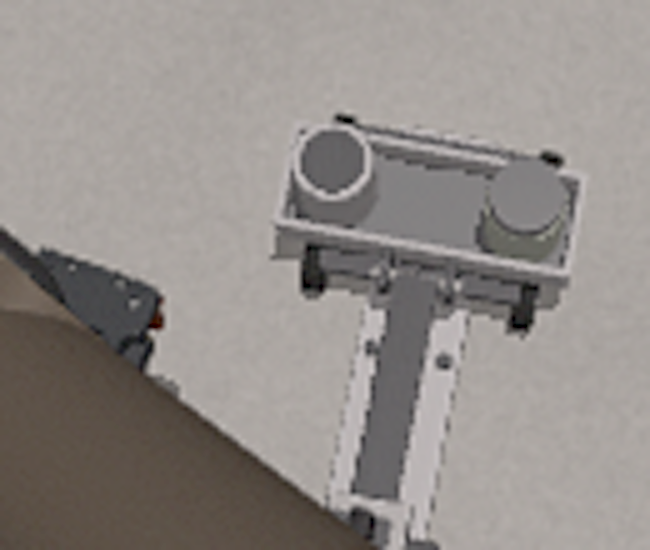

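```bash
cat > tray.py <<'E'
from h import *
import pickle,sys
def comp(s,box,lo,hi,seed,k=8):
    x,y,w,h=box
    i=cv2.resize(s['img'][y:y+h,x:x+w],None,fx=k,fy=k,interpolation=cv2.INTER_CUBIC).astype(float).mean(2)
    m=((i>lo)&(i<hi)).astype('uint8');m=cv2.morphologyEx(m,cv2.MORPH_OPEN,np.ones((13,13)))
    n,l=cv2.connectedComponents(m);q=l[int((seed[1]-y)*k),int((seed[0]-x)*k)]
    c=max(cv2.findContours((l==q).astype('uint8'),0,1)[0],key=cv2.contourArea)
    e=cv2.fitEllipse(cv2.convexHull(c));return np.array(e[0])/k-.5+.5/k+[x,y],np.array(e[1])/k
E
python3 - <<'E'
from tray import *
np.set_printoptions(precision=4,suppress=True)
T=pickle.load(open('top9.pkl','rb'));S=pickle.load(open('scene9.pkl','rb'))
bT=np.array([.0025,-.0003,0]);bS=np.array([-.0015,-.0024,0])
tc=np.array([.6289,.0299]);a=-.157;C=np.array([[np.cos(a),np.sin(a)],[-np.sin(a),np.cos(a)]])
a1,s1=comp(T,(272,148,28,28),-1,85,(286,162));cu=onz(T,*a1,.12)-bT
print('cup',a1,cu,C@(cu[:2]-tc))
g=T['img'].mean(2)[155:185,312:338].astype(int)
for lo,hi in((70,96),(74,94),(64,100)):
    a2,s2=comp(T,(312,155,28,30),lo,hi,(326,169));j=onz(T,*a2,.13)-bT
    print('jar',a2,s2,j,C@(j[:2]-tc),'d',np.linalg.norm(j[:2]-cu[:2]))
print(g[4:24,3:26])
b2,s3=comp(S,(290,205,30,30),66,90,(304,215));js=onz(S,*b2,.13)-bS;print('jar S',b2,s3,js,C@(js[:2]-tc))
b3,s3=comp(S,(325,225,22,24),-1,75,(337,235));js=onz(S,*b3,.12)-bS;print('cup S',b3,s3,js,C@(js[:2]-tc))
E
```

```text
cup [286.0282 161.7369] [0.638  0.0844 0.12  ] [0.0004 0.0552]
jar [325.3601 168.504 ] [13.9401 16.7422] [ 0.6191 -0.0248  0.13  ] [-0.0012 -0.0555] d 0.11077402991568243
jar [325.1933 168.3208] [13.6819 15.8081] [ 0.6196 -0.0243  0.13  ] [-0.0007 -0.055 ] d 0.110227052806446
jar [320.7069 170.6564] [21.0581 25.7894] [ 0.6127 -0.0121  0.13  ] [-0.0095 -0.0441] d 0.09979385895616064
[[ 74  73  88 116 109 111 137 132 130 131 125 127 127 130 136 137 136 134
  129 125 125 129 127]
 [ 69  69  46  52  50  75  69  63 106 107 136 135 137  67  46  75 103 132
  127 125 123 129 129]
 [154 154 153 125 124  73  74  47  59  61  63  81  72  14   9  15  22  75
  133 130 126 129 127]
 [ 61  84  85 131 132 155 109  77  84  80  79  81  82  72  23   8   8  40
  136 130 126 128 125]
 [ 54  56  54  59  56  71  81  81  81  82  81  82  82  82  85  78  45 105
  131 129 128 127 124]
 [ 44  50  55  55  63  83  81  82  82  81  82  82  81  82  84  85 117 158
  156 147 145 138 131]
 [ 83  84  34  42  85  82  81  83  81  81  82  83  82  82  83  82  84  66
   83 107 130 152 144]
 [ 84  85  85  78  82  82  81  82  8
[... 696 characters left out ...]
  87  88  87  52  91
   83  64 152 131 126]
 [ 87  37  54  62  37  54  90  88  88  87  86  87  88  88  89  51  85  60
   84  91 151 121 127]
 [ 39  36  55  57  64  37  41  68  81  92  91  93  89  60  32  90  75  61
   85 121 143 122 126]
 [ 34  39  54  53  54  63  48  37  30  42  39  29  29  47  86  94  51  78
   85 123 144 124 125]
 [ 33  37  47  54  55  56  55  71  59  48  49  50  78 107  53  57  56  75
   44 153 131 123 123]
 [ 32  37  45  55  53  54  55  54  54  55  53  53  56  57  54  55  64  85
   65 153 130 120 122]]
jar S [303.7696 216.2039] [10.5256 14.0341] [ 0.6222 -0.0228  0.13  ] [ 0.0016 -0.0531]
cup S [336.4811 234.8511] [ 9.2564 10.9244] [0.6381 0.0844 0.12  ] [0.0006 0.0553]
```

Request:
{"api": "play_rows", "payload": {
  "offset": [
    [0,0,-25],
    [0,0,-55],
    [0,0,-78],
    [0,0,-78],
    [0,0,-78],
    [0,0,-78],
    [0,0,-78],
    [0,0,-78],
    [0,0,-78]
  ],
  "rotation": [
    [0,0,0],
    [0,0,0],
    [0,0,0],
    [0,0,0],
    [0,0,0],
    [0,0,0],
    [0,0,0],
    [0,0,0],
    [0,0,0]
  ],
  "grip": [70,70,70,70,70,36,36,36,36],
  "squeeze": 20
}}

```text
clock: 15.35
eef_pos: [0.4654, 0.2174, 0.042]
tcp_rot: [[0.95, 0.001, 0.313], [-0.313, 0.0, 0.95], [0.001, -1.0, 0.001]]
wrist_force: [-1.8, 0.8, 6.8]
opening: 0.0458
```

```bash
python3 look.py 10 scene,350,150,100,90,6; python3 -c "
from h import *
R=r.observe()['tcp_rot'];print(np.degrees(np.arctan2(R[1,0],R[0,0])))"
```

```text
15.4 [0.4654 0.2173 0.0419] [ 0.01  0.58 -0.7   2.    0.54  0.75 -1.34] [-1.8 -0.4  7.8] 0.0457820549674414
-18.22774596119714
```

View pics/scene10.png

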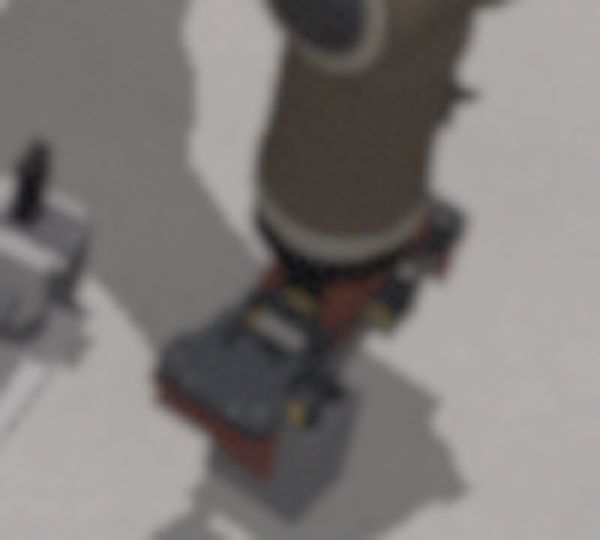

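Request:
{"api": "play_rows", "payload": {
  "offset": [
    [0,0,30],
    [0,0,70],
    [0,0,115],
    [20,-23,145],
    [48,-55,148],
    [76,-87,148],
    [104,-119,148],
    [130,-149,148],
    [150,-172,148],
    [163.5,-187.4,148]
  ],
  "rotation": [
    [0,0,0],
    [0,0,0],
    [0,0,0],
    [0,0,0.03],
    [0,0,0.06],
    [0,0,0.09],
    [0,0,0.12],
    [0,0,0.15],
    [0,0,0.161],
    [0,0,0.161]
  ],
  "grip": [36,36,36,36,36,36,36,36,36,36]
}}

```text
clock: 16.4
eef_pos: [0.6295, 0.0267, 0.1885]
tcp_rot: [[0.987, -0.001, 0.159], [-0.159, -0.001, 0.987], [-0.001, -1.0, -0.001]]
wrist_force: [-0.5, 0.0, -1.3]
opening: 0.0457
```

Request:
{"api": "play_rows", "payload": {
  "offset": [
    [0,0,0],
    [0,0,-5],
    [0,0,-5],
    [0,0,-5]
  ],
  "rotation": [
    [0,0,0],
    [0,0,0],
    [0,0,0],
    [0,0,0]
  ],
  "grip": [36,36,36,36]
}}

```text
clock: 16.8
eef_pos: [0.6277, 0.0311, 0.1841]
tcp_rot: [[0.988, -0.001, 0.154], [-0.154, 0.0, 0.988], [-0.001, -1.0, 0.0]]
wrist_force: [-0.2, 0.1, -2.6]
opening: 0.0459
```

```bash
python3 look.py 11 scene,265,160,120,100,6; python3 -c "
from h import *
R=r.observe()['tcp_rot'];print(np.degrees(np.arctan2(R[1,0],R[0,0])))"
```

```text
16.85 [0.6279 0.0309 0.1843] [ 0.4   0.58 -0.77  1.6   0.43  1.14 -0.63] [-0.2 -0.1 -1. ] 0.04603890567909595
-8.89238348714257
```

View pics/scene11.png

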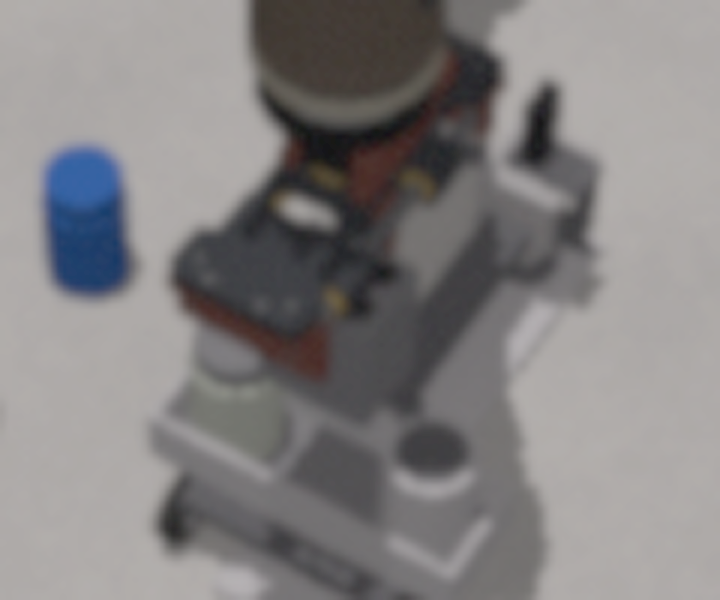

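Request:
{"api": "play_rows", "payload": {
  "offset": [
    [0,0,0],
    [0,0,0],
    [0,0,0],
    [0,0,0]
  ],
  "rotation": [
    [0,0,0],
    [0,0,0],
    [0,0,0],
    [0,0,0]
  ],
  "grip": [36,36,36,36]
}}

```text
clock: 17.25
eef_pos: [0.6285, 0.0298, 0.1842]
tcp_rot: [[0.988, 0.0, 0.156], [-0.156, -0.0, 0.988], [0.0, -1.0, -0.0]]
wrist_force: [-0.5, -0.6, -1.2]
opening: 0.0458
```

Request:
{"api": "play_rows", "payload": {
  "offset": [
    [0,0,-15],
    [0,0,-30],
    [0,0,-45],
    [0,0,-60],
    [0,0,-65],
    [0,0,-65]
  ],
  "rotation": [
    [0,0,0],
    [0,0,0],
    [0,0,0],
    [0,0,0],
    [0,0,0],
    [0,0,0]
  ],
  "grip": [36,36,36,36,36,36]
}}

```text
clock: 17.85
eef_pos: [0.6278, 0.0298, 0.1177]
tcp_rot: [[0.988, -0.002, 0.156], [-0.156, 0.0, 0.988], [-0.002, -1.0, -0.0]]
wrist_force: [0.1, 1.0, -1.8]
opening: 0.0458
```

```bash
python3 look.py 12 scene,265,160,120,100,6
```

```text
17.9 [0.6284 0.03   0.1187] [ 0.38  0.64 -0.74  1.66  0.49  1.03 -0.67] [-0.9 -0.1 -0.5] 0.04575661991182739
```

View pics/scene12.png

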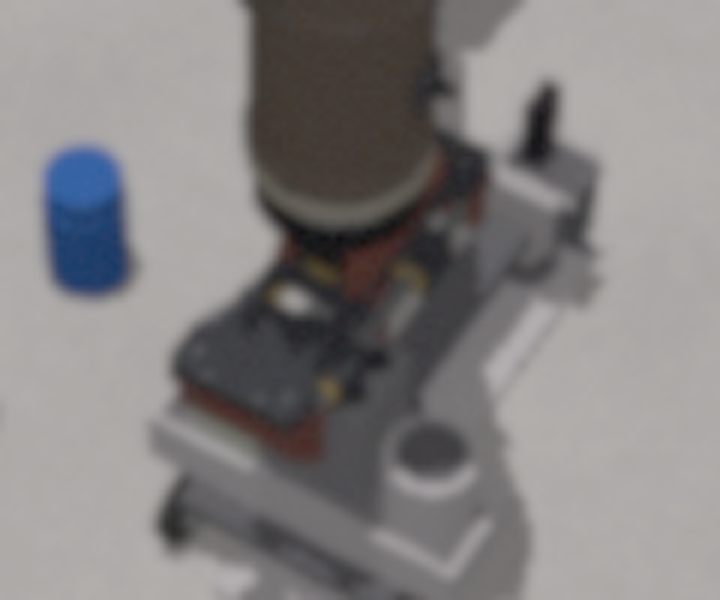

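Request:
{"api": "play_rows", "payload": {
  "offset": [
    [0,0,-8],
    [0,0,-16],
    [0,0,-24],
    [0,0,-26],
    [0,0,-26],
    [0,0,-26]
  ],
  "rotation": [
    [0,0,0],
    [0,0,0],
    [0,0,0],
    [0,0,0],
    [0,0,0],
    [0,0,0]
  ],
  "grip": [36,36,36,36,36,36]
}}

```text
clock: 18.5
eef_pos: [0.6286, 0.0299, 0.0933]
tcp_rot: [[0.988, 0.0, 0.156], [-0.156, 0.0, 0.988], [0.0, -1.0, 0.0]]
wrist_force: [-0.6, -0.2, -2.0]
opening: 0.0457
```

```bash
python3 look.py 13 scene,265,160,120,100,6
```

```text
18.55 [0.6287 0.0299 0.0934] [ 0.37  0.67 -0.72  1.68  0.51  0.99 -0.69] [-0.5 -0.1 -1.5] 0.046119332090357984
```

View pics/scene13.png

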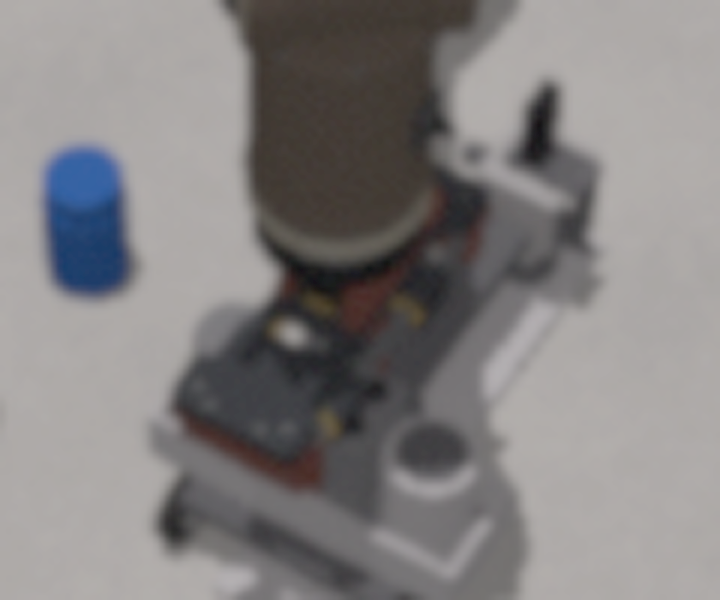

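Request:
{"api": "play_rows", "payload": {
  "offset": [
    [0,0,-1],
    [0,0,-1],
    [0,0,-1],
    [0,0,-1],
    [0,0,25],
    [0,0,65],
    [0,0,110],
    [-20,0,150],
    [-50,0,170],
    [-90,0,180]
  ],
  "rotation": [
    [0,0,0],
    [0,0,0],
    [0,0,0],
    [0,0,0],
    [0,0,0],
    [0,0,0],
    [0,0,0],
    [0,0,0.1],
    [0,0,0.22],
    [0,0,0.34]
  ],
  "grip": [36,60,60,60,60,60,60,60,60,60]
}}

```text
clock: 19.55
eef_pos: [0.5391, 0.0304, 0.2753]
tcp_rot: [[0.982, 0.004, -0.187], [0.187, 0.001, 0.982], [0.004, -1.0, -0.0]]
wrist_force: [0.7, -0.1, 0.2]
opening: 0.0599
```

Request:
{"api": "play_rows", "payload": {
  "offset": [
    [-45,25,0],
    [-85,50,0],
    [-105,75,0],
    [-105,95,0],
    [-105,110,0]
  ],
  "rotation": [
    [0,0,0.14],
    [0,0,0.28],
    [0,0,0.42],
    [0,0,0.56],
    [0,0,0.7]
  ],
  "grip": [60,60,60,60,60]
}}

```text
clock: 20.05
eef_pos: [0.4329, 0.1408, 0.2738]
tcp_rot: [[0.63, 0.002, -0.777], [0.777, -0.002, 0.63], [0.0, -1.0, -0.003]]
wrist_force: [0.7, -0.4, 0.2]
opening: 0.0601
```

```bash
python3 look.py 14 scene,265,130,150,130,4.6 top,230,130,130,120,5
```

```text
20.15 [0.4331 0.1416 0.2736] [ 0.62  0.26 -1.21  1.87  0.26  1.18  0.22] [ 0.4 -0.1 -0. ] 0.06008622508770532
```

View pics/scene14.png

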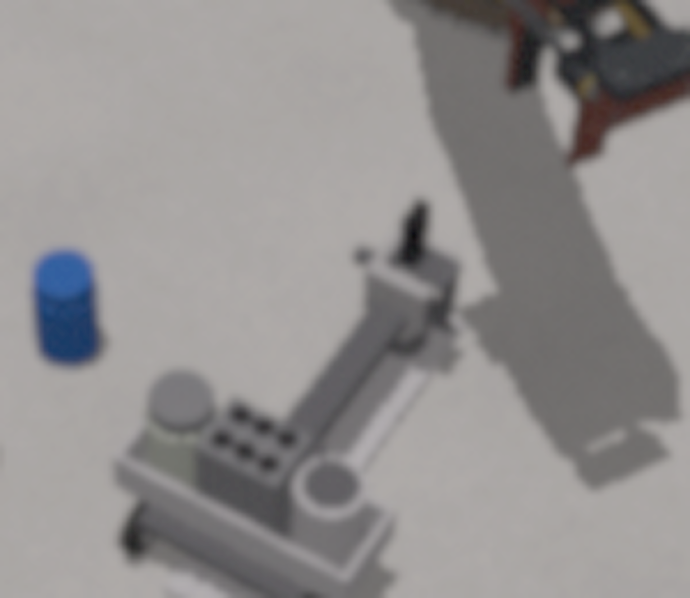

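View pics/top14.png

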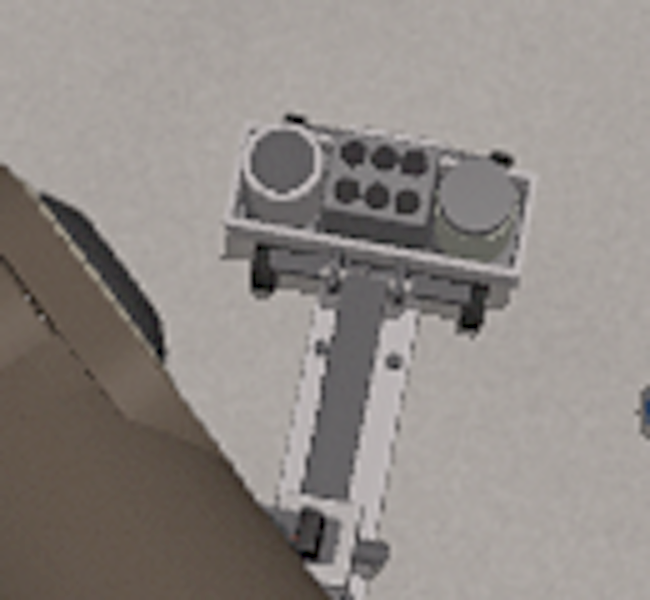

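```bash
python3 - <<'E'
from tray import *
np.set_printoptions(precision=4,suppress=True)
T=pickle.load(open('top0.pkl','rb'));S=pickle.load(open('scene0.pkl','rb'))
bT=np.array([.0025,-.0003,0]);bS=np.array([-.0015,-.0024,0])
p=np.array([.4314,.0612,.1445])
print('pred T',proj(T,p+bT),'S',proj(S,p+bS))
print('T obs (291,235.5)->',onz(T,291,235.5,.1445)-bT)
g=T['img'].mean(2).astype(int)[229:243,286:298];print(g)
a=-.157
def corners(s,b,n):
    for dx,dy in((-12,-6),(-12,6),(12,6),(12,-6)):
        q=p+np.array([np.cos(a)*dx-np.sin(a)*dy,np.sin(a)*dx+np.cos(a)*dy,0])/1e3+b
        print(n,dx,dy,np.round(proj(s,q),1),np.round(proj(s,q-[0,0,.046]),1))
corners(T,bT,'T');corners(S,bS,'S')
E
```

```text
pred T (np.float64(291.4127152931935), np.float64(235.40666616624412)) S (np.float64(355.0341455040743), np.float64(175.2610057803384))
T obs (291,235.5)-> [0.4311 0.0623 0.1445]
[[123 120 118 122 132 135  91  68  41  30  46  44]
 [123 120 121 123 125 127 127 126 126 137 135  97]
 [102  93 125 123  65  39  68  96 128 124 124 122]
 [ 47  51  54  70  10  17  21  30  71 126 124 123]
 [ 46  47  46  35  10  18  18  23   9  67  80  99]
 [ 48  48  49  35  15  20  23  26   1  37  47  49]
 [ 47  48  47  23  23  22  22  21   2  51  46  48]
 [ 49  49  51   7  21  23  27  14  15  51  47  57]
 [ 49  50  50  12  22  27  24   4  12  50  49  62]
 [ 49  49  51  12  25  26  28   5  27  50  47  53]
 [ 48  49  38  17  26  29  33   1  39  49  48  98]
 [ 50  45  18  10   2   2   4   5  51  48  50  94]
 [ 94  68  21  16   1   3   0  12  48  45  57 125]
 [122 123 124  50  38  39  31  36  43  51  66 126]]
T -12 -6 [292.8 240.3] [293.5 241.8]
T -12 6 [288.3 239.5] [289.2 241. ]
T 12 6 [290.  230.5] [290.9 232.4]
T 12 -6 [294.5 231.4] [295.2 233.2]
S -12 -6 [355.3 171.9] [354.2 181.7]
S -12 6 [358.7 173.5] [357.6 183.3]
S 12 6 [354.8 178.7] [353.8 188.4]
S 12 -6 [351.3 177. ] [350.4 186.7]
```

Request:
{"api": "play_rows", "payload": {
  "offset": [
    [0,-20,-15],
    [0,-45,-35],
    [-1,-68,-60],
    [-2,-80,-84],
    [-2,-80,-84],
    [-2,-80,-84],
    [-2,-80,-84]
  ],
  "rotation": [
    [0,0,0.13],
    [0,0,0.26],
    [0,0,0.4],
    [0,0,0.53],
    [0,0,0.53],
    [0,0,0.53],
    [0,0,0.53]
  ],
  "grip": [60,60,60,50,50,50,50]
}}

```text
clock: 20.85
eef_pos: [0.4322, 0.0607, 0.1904]
tcp_rot: [[0.161, 0.002, -0.987], [0.987, 0.0, 0.161], [0.001, -1.0, -0.002]]
wrist_force: [0.1, 0.6, -0.1]
opening: 0.0503
```

```bash
python3 look.py 15 scene,300,120,110,100,6; python3 -c "
from h import *
R=r.observe()['tcp_rot'];print(np.degrees(np.arctan2(R[1,0],R[0,0])))"
```

```text
20.9 [0.4322 0.0608 0.1904] [ 0.8   0.38 -1.27  2.03  0.43  1.04  0.74] [0.1 0.4 0.3] 0.04974433647746087
80.8278832617133
```

View pics/scene15.png

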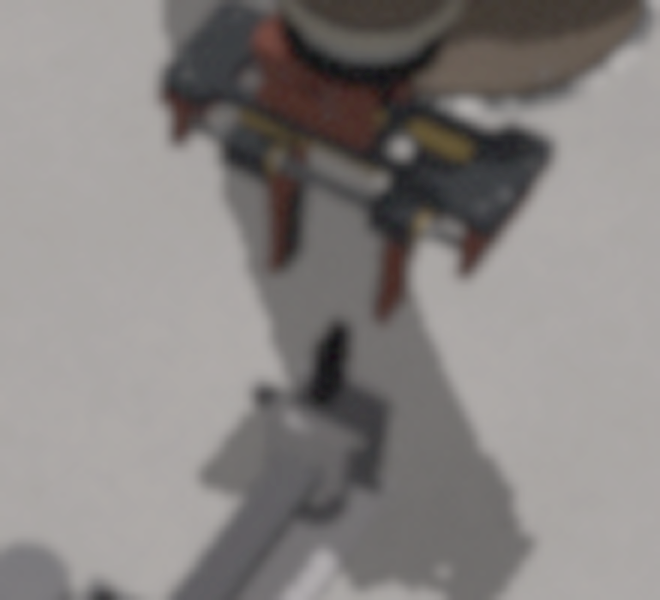

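Request:
{"api": "play_rows", "payload": {
  "offset": [
    [-1,0.7,-25],
    [-1,0.7,-50],
    [-1,0.7,-70],
    [-1,0.7,-76],
    [-1,0.7,-76],
    [-1,0.7,-76]
  ],
  "rotation": [
    [0,0,0],
    [0,0,0],
    [0,0,0],
    [0,0,0],
    [0,0,0],
    [0,0,0]
  ],
  "grip": [50,50,50,50,50,50]
}}

```text
clock: 21.5
eef_pos: [0.4312, 0.0611, 0.1143]
tcp_rot: [[0.157, 0.002, -0.988], [0.988, 0.0, 0.157], [0.0, -1.0, -0.002]]
wrist_force: [-0.3, 0.4, 0.6]
opening: 0.05
```

```bash
python3 look.py 16 scene,300,120,110,100,6
```

```text
21.55 [0.4313 0.0609 0.1143] [ 0.67  0.49 -1.14  2.11  0.57  0.9   0.61] [0.2 0.1 0. ] 0.05023143325834445
```

View pics/scene16.png

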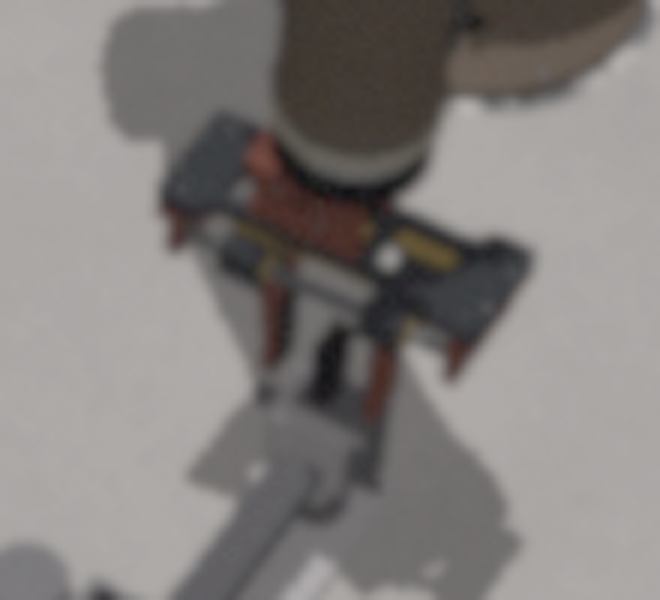

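Tab (crop 327,365) is centred between the fingers. Close.

Request:
{"api": "play_rows", "payload": {
  "offset": [
    [0,0,0],
    [0,0,0],
    [0,0,0],
    [0,0,0],
    [0,0,0],
    [0,0,0],
    [0,0,0]
  ],
  "rotation": [
    [0,0,0],
    [0,0,0],
    [0,0,0],
    [0,0,0],
    [0,0,0],
    [0,0,0],
    [0,0,0]
  ],
  "grip": [5,5,5,5,5,5,5],
  "squeeze": 30
}}

```text
clock: 22.25
eef_pos: [0.4307, 0.0618, 0.1133]
tcp_rot: [[0.157, 0.001, -0.988], [0.988, 0.002, 0.157], [0.002, -1.0, -0.0]]
wrist_force: [0.7, 5.6, -3.2]
opening: 0.012
```

Request:
{"api": "play_rows", "payload": {
  "offset": [
    [0.6,4,0],
    [1.3,8,0],
    [2,12.5,0],
    [2,12.5,0],
    [2,12.5,0],
    [2,12.5,0]
  ],
  "rotation": [
    [0,0,0],
    [0,0,0],
    [0,0,0],
    [0,0,0],
    [0,0,0],
    [0,0,0]
  ],
  "grip": [5,5,5,5,5,5]
}}

```text
clock: 22.85
eef_pos: [0.4323, 0.0717, 0.1132]
tcp_rot: [[0.158, -0.001, -0.987], [0.987, -0.003, 0.158], [-0.003, -1.0, 0.0]]
wrist_force: [-2.1, -4.8, 6.2]
opening: 0.0113
```

```bash
python3 look.py 17 scene,300,120,110,100,6
```

```text
22.9 [0.4323 0.0717 0.1132] [ 0.63  0.49 -1.13  2.11  0.58  0.9   0.58] [-0.9 -4.9  6.2] 0.011795146063611928
```

View pics/scene17.png

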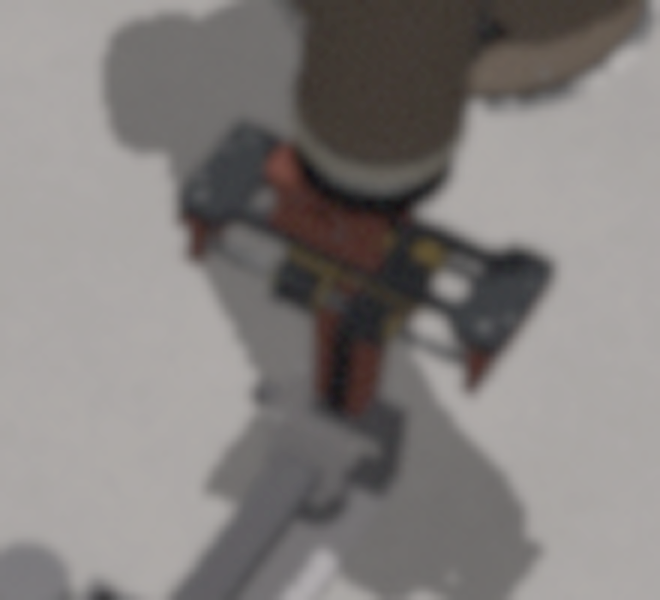

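Request:
{"api": "play_rows", "payload": {
  "offset": [
    [0.4,2.5,0],
    [0.4,2.5,0],
    [3.8,2,7.6],
    [7.4,1.4,15.2],
    [7.4,1.4,15.2],
    [7.4,1.4,15.2]
  ],
  "rotation": [
    [0,0,0],
    [0,0,0],
    [0,0,0],
    [0,0,0],
    [0,0,0],
    [0,0,0]
  ],
  "grip": [5,5,5,5,5,5]
}}

```text
clock: 23.5
eef_pos: [0.4386, 0.0723, 0.1274]
tcp_rot: [[0.158, -0.003, -0.987], [0.987, -0.003, 0.158], [-0.004, -1.0, 0.003]]
wrist_force: [-1.5, -6.1, -3.2]
opening: 0.0117
```

```bash
python3 look.py 18 scene,300,120,110,100,6
```

```text
23.55 [0.4386 0.0723 0.1274] [ 0.65  0.48 -1.14  2.08  0.56  0.94  0.61] [-1.6 -5.5 -2.8] 0.011761682130251225
```

View pics/scene18.png

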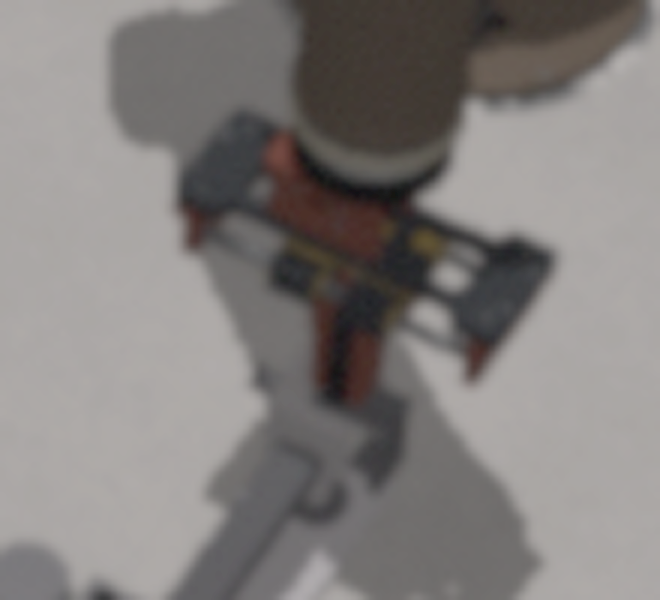

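Request:
{"api": "play_rows", "payload": {
  "offset": [
    [4.1,-0.7,7.3],
    [8.5,-1.4,14.3],
    [13.2,-2.1,21.2],
    [18.4,-2.9,27.8],
    [23.8,-3.8,34.1],
    [29.4,-4.7,40.2],
    [35.6,-5.6,45.9],
    [41.8,-6.6,51.3],
    [41.8,-6.6,51.3],
    [41.8,-6.6,51.3]
  ],
  "rotation": [
    [0,0,0],
    [0,0,0],
    [0,0,0],
    [0,0,0],
    [0,0,0],
    [0,0,0],
    [0,0,0],
    [0,0,0],
    [0,0,0],
    [0,0,0]
  ],
  "grip": [5,5,5,5,5,5,5,5,5,5]
}}

```text
clock: 24.55
eef_pos: [0.4797, 0.066, 0.1785]
tcp_rot: [[0.158, -0.005, -0.987], [0.987, -0.003, 0.158], [-0.004, -1.0, 0.004]]
wrist_force: [-4.3, -5.7, 0.7]
opening: 0.0118
```

```bash
python3 look.py 19 scene,260,130,130,130,4.6 top,250,130,110,120,5
```

```text
24.65 [0.4797 0.066  0.1785] [ 0.67  0.48 -1.17  1.94  0.51  1.07  0.7 ] [-4.8 -5.7  0. ] 0.01200961229147832
```

View pics/scene19.png

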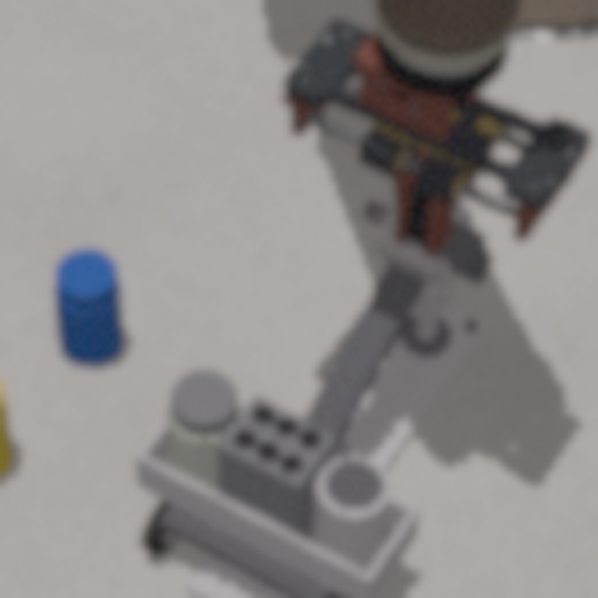

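View pics/top19.png

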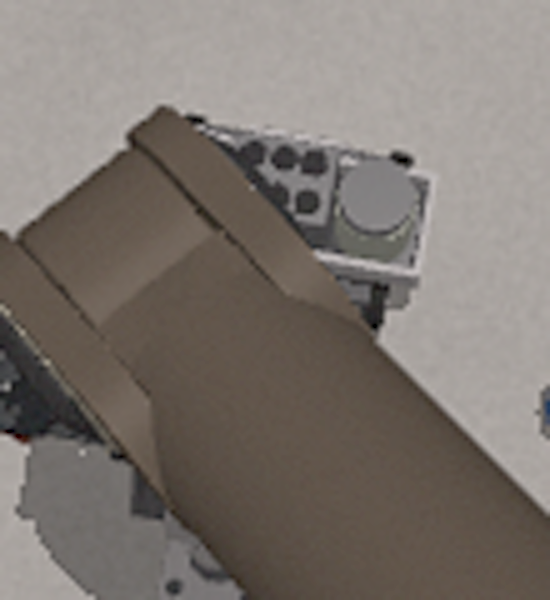

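Request:
{"api": "play_rows", "payload": {
  "offset": [
    [3.3,-0.5,2.7],
    [6.6,-1,5.1],
    [6.6,-1,5.1],
    [6.6,-1,5.1],
    [6.6,-1,5.1],
    [6.6,-1,5.1],
    [6.6,-1,5.1]
  ],
  "rotation": [
    [0,0,0],
    [0,0,0],
    [0,0,0],
    [0,0,0],
    [0,0,0],
    [0,0,0],
    [0,0,0]
  ],
  "grip": [5,5,5,5,5,5,5]
}}

```text
clock: 25.35
eef_pos: [0.4858, 0.065, 0.1834]
tcp_rot: [[0.158, -0.006, -0.987], [0.987, -0.003, 0.158], [-0.004, -1.0, 0.005]]
wrist_force: [-5.4, -5.1, -0.3]
opening: 0.0118
```

```bash
python3 look.py 20 scene,290,130,110,100,6
python3 - <<'E'
from h import *
import pickle
s=pickle.load(open('scene20.pkl','rb'));im=cv2.imread('pics/scene20.png')
bS=np.array([-.0015,-.0024,0]);a=-.157;h=np.array([.6289,.0299])-.045*np.array([np.cos(a),np.sin(a)])
# tongue-frame points at angle th : tab base ends & top corners on latch y=.012, coupler centre
for th,col in((.45,(0,0,255)),(.55,(0,255,0))):
    for x,y,z in((-.167,.012,.0825),(-.143,.012,.0825),(-.155,0,.008),(-.06,.013,0.0),(-.11,.013,.0)):
        X=x*np.cos(th)+z*np.sin(th);Z=-x*np.sin(th)+z*np.cos(th)
        p=np.array([h[0]+np.cos(a)*X-np.sin(a)*y,h[1]+np.sin(a)*X+np.cos(a)*y,.062+Z])
        q=(np.array(proj(s,p+bS))-[290,130]+.5)*6;cv2.circle(im,tuple(q.astype(int)),4,col,-1)
cv2.imwrite('pics/ov20.png',im)
E
```

```text
25.4 [0.4858 0.0651 0.1834] [ 0.67  0.49 -1.17  1.92  0.51  1.09  0.7 ] [-5.5 -5.2 -0.2] 0.011893516636041601
```

View pics/ov20.png

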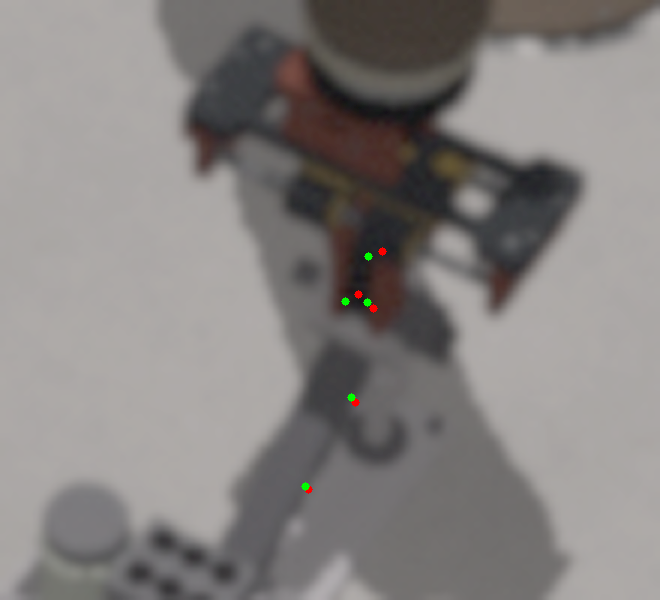

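Tongue is held about 7 to 8 cm up, with the ball clear at crop (378,435) and the load standing. Handing in.

```bash
python3 -c "
from station import job,r
print(job.hand_in());o=r.observe();print(o['clock'],o['eef_pos'],o['opening'],o['wrist_force'])"
```

```text
the job is handed in; nothing more can be done
None
the job is handed in; nothing more can be done
```

I loaded the cart, pulled the latch and lifted the tongue off the ball. The job was handed in at about 25.4 s with the tongue still held up.

- **Loading:** The jar stands at the right end of the tray, the insert in the middle and the cup at the left end. After letting go, both views showed all three upright in one row. The last views, which only partly cover the tray, still show the load upright.
- **Unhitching:** I pinched the tab and pulled it about 12 mm left, past the 7 mm it needs. I then lifted the tongue along its arc to about 0.53 rad. The tool rose 70 mm, which puts the coupler about 77 mm up. The ball is clear of it in the scene view, and the grip was steady at 11.9 mm with forces under 8 N.
- **Checks that disagreed:** The two cameras differed by about 4 mm, and the first two-view heights came out 4 to 5 mm high. I corrected this by gripping the insert on both axes and using its known position as the reference. After that the views agreed to under 0.5 mm for the cup and the jar's top-view position matched the arm's to about 0.5 mm, but the scene view still put the jar about 3 mm off.
- **Less certain:** The coupler height is worked out from the tool's rise and a rough picture overlay, not measured directly.
- **One slip:** On the first grasp I repeated a row offset, so the fingers began closing about 20 mm too high. I corrected it before they touched the insert.

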